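Nest the washed plate covers upside down

TASK

The washed tasting-plate covers are dry: take the two that lean in the wire rack and nest them upside down (mouth up) on the third cover, which already stands mouth up on the table, so that each dome cups inside the one below and its bead sits level on the rim all round. Leave the bottom cover where it stands, set each cover down gently rather than dropping it, and do not disturb the two cocoa tins and the sweet pack. It does not matter which of the two goes on first.

Things in the scene. Friction and masses are not known exactly. Their poses are not given: they have to be found in the camera images.
- cover_1_mid (a point): Cover in the rack's left place (robot's view): steel dome, 60 mm high, 142 mm across the mouth, wall 3 mm, 37 mm finger hole in its flat crown, about 0.14 kg. In the rack it leans with z 52 degrees off vertical toward the rack's front; the top of its rim is free, 161 mm above the table. Point on the axis, 30 mm from crown and from mouth; z axis points out of the mouth
- cover_2_mid (a point): Cover in the rack's right place, identical to the first and leaning the same way; point and axes as for the first. To grasp: next to the mouth each cover has a plain collar 22 mm high, flaring outward 12 degrees to the mouth (132 to 142 mm across outside), whose wall can be pinched with one finger inside and one outside
- cover_3_mid (a point): Third cover, identical, standing loose on its crown on the table, z axis up: the bottom of the stack. Point and axes as for the first. To nest: under the collar a stacking bead 144 mm across runs round the outside, 22 to 27 mm from the mouth; the dome beyond it (at most 130 mm) drops into another cover's mouth, 3.5 mm free all round, until the bead sits on that rim, 27 to 28 mm higher than the lower cover
- cover_1: The rack's left cover again; this point is the middle of its crown's outer face, z axis out of the mouth
- cover_2: The rack's right cover again; point at the middle of its crown's outer face
- cover_3: The bottom cover again; point at the middle of its crown's outer face
- rack: Dark wire rack, fixed to the table, two easel places side by side 170 mm apart, 190 mm deep, 230 mm wide, wires up to 105 mm high. Origin on the table under its middle; x axis points to its back, y to its left. The places' crowns are at y +85 and -85 mm. A cover lifts out straight upward
- tin_a: Bystander: round cocoa tin, 64 mm across and high, on the left near the robot; origin at the centre of its underside
- tin_b: Bystander: a second cocoa tin of the same size on the right; origin at the centre of its underside
- pack: Bystander: flat box of sweets, 46 x 96 x 22 mm, lying between the rack and the bottom cover; origin at the centre of its underside

How it is judged:
At the end, for the whole second after the job is handed in: All three covers stand mouth up as one stack, either rack cover on the bottom one and the other on top: each sits 22 to 31 mm above the one below and within 9 mm of its axis, none tilted more than 0.08 rad, all at rest (under 20 mm/s), the bottom cover on the table within 40 mm of where it began (((z of cover_1_mid in the frame of cover_3_mid between 0.022 and 0.031 m and horizontal distance between cover_1_mid and cover_3_mid below 0.009 m and z of cover_2_mid in the frame of cover_1_mid between 0.022 and 0.031 m and horizontal distance between cover_2_mid and cover_1_mid below 0.009 m) or (z of cover_2_mid in the frame of cover_3_mid between 0.022 and 0.031 m and horizontal distance between cover_2_mid and cover_3_mid below 0.009 m and z of cover_1_mid in the frame of cover_2_mid between 0.022 and 0.031 m and horizontal distance between cover_1_mid and cover_2_mid below 0.009 m)) and angle between each of cover_1_mid, cover_2_mid, cover_3_mid's own z axis and vertical below 0.08 rad and linear speed of each of cover_1, cover_2, cover_3 below 0.02 m/s and height (world z) of cover_3 below 0.008 m and distance of cover_3 from where it was at the start of the episode below 0.04 m); the robot touches nothing.
It fails at once if a cover is slammed on another (over 60 N between covers) (contact force between cover_1 and cover_2 above 60 N or contact force between any of cover_1, cover_2 and cover_3 above 60 N).
It fails at once if a cover is let fall: it moves faster than 0.5 m/s while nothing touches it (a drop of more than about 13 mm) ((contact force between cover_1 and anything else below 0.1 N and linear speed of cover_1 above 0.5 m/s) or (contact force between cover_2 and anything else below 0.1 N and linear speed of cover_2 above 0.5 m/s) or (contact force between cover_3 and anything else below 0.1 N and linear speed of cover_3 above 0.5 m/s)).
It fails at once if a cocoa tin or the sweet pack is pushed more than 30 mm (distance of any of tin_a, tin_b, pack from where it was at the start of the episode above 0.03 m).
It also fails if it takes over 64 s, if anything falls off the work surface, if the arm or the gripper's body presses on something with over 40 N, if the wrist force passes 120 N, or if a joint passes its speed limit or range.

ROBOT

A 6-joint arm with a two-finger parallel gripper is mounted at the origin on a cart in front of the work surface, level with it; the furniture and walls round the work are solid. World frame = base frame: x ahead of the robot, y to its left, z up, the work surface at z = 0. Lengths are in m, angles in rad, forces in N, time in s.
With the tool pointing down it reaches from about 0.275 to 0.825 m from the base axis. Payload 4.9 kg.
Tool frame: the origin (TCP) lies midway between the tips of the shut fingers; the grasp point (between the pads) lies 19 mm behind it; z points along the fingers, y is the line along which they close (so a half turn about z gives the same grasp; the last joint's range is limited). The gripper opens to 85 mm and grips with 20 to 120 N. Pads are 22 mm wide; open, the fingers measure 114 mm over their backs; the gripper's body (76 mm by 85 mm) begins 54 mm behind the grasp point. The pads swing forward as they close: fully open they stand 13 mm farther back than shut.
Start: joints at [-1.36, 0.326, -0.193, 1.052, 0, 1.437], TCP at [0.186, -0.518, 0.205] pointing down, gripper open.
Joint ranges: [-2.65, 2.65], [-0.97, 1.79], [-1.3, 1.35], [-1.93, 2.1], [-1.47, 1.37], [-3.14, 3.14]. Speed limits (rad/s): [2.57, 2.57, 3.14, 3.14, 3.14, 3.14].

INTERFACE

Orientations are given as a unit quaternion [x, y, z, w].
In Python, from bench import manip gives the robot as it stands.
- The arm moves only by the tool drive_tool, never from a script. Its argument "motion" is a list of rows, each an object of numbers: "dx", "dy", "dz": the shift along the tool's x, y, z in m; "turn": the turn about the tool's z in degrees; "fingers": the gripper's target within -1 to 1 (fully open at 1, half-way at 0, shut at -1). A call has exactly 10 rows; each row shifts and turns the commanded pose from where the row before left it, along the tool's axes as they then stand; what a row does not reach is not made up. A row lasts 1/10 s, in which the tool goes at most 50 mm and 8.59 degrees, less where a joint would pass 70% of its speed; a pose out of reach is approached as far as the arm can. A call is refused whole if a number of a shift passes 0.05 or a number of a turn 8.59, either way. A call with a gripper value outside its range is refused whole. The fingers move at their own pace and stop on an object; "grip_force" is the grip in N (left out, the last holds). Time passes only in rows, so rows that do not move let the fingers close, or fill a call up. It gives the time, the measured TCP pose, the force, the opening and the grip force at its end, in the units of the state.
- manip.observe(): the state, without advancing time (a new reading comes with each control period).
- manip.read_camera(name): name is "scene" or "top" or "wrist"; returns the picture (400x640x3 uint8, blue, green, red); there is no depth.
- manip.camera_model(name): a dict with "camera_matrix" (3x3 intrinsics, pixels), "camera_from_world" (4x4, takes a point from world to camera coordinates); the wrist camera has in their place "T_tool_cam" (4x4, takes a point from camera to tool coordinates, whose origin is the TCP and whose axes are the flange's). Camera axes: x right, y down, z forward; pixel columns grow to the right and rows downward; lengths in m; the calibration is good to about 2 mm. The wrist camera is an equidistant fisheye: a pixel r from the principal point sees the ray r / f radians off the axis. A picture is of the moment at which its call begins: read the wrist's pose just before it. camera_model takes no time and is no camera call.
- manip.close_job(): hands the job in; it is judged then, once.
The state is a dict: "time": time; "joint_positions": joint angles; "joint_velocities": joint speeds; "tau": joint torques, N m; "tool_pos": TCP position; "tool_rot": TCP orientation; "contact_force": force on the tool from outside, world axes, zero at the start; "ft_torque": the same for the moment, N m; "width": finger opening in m; "grip_force": force on a finger pad.
Only numpy, scipy, OpenCV 4.12 (cv2) and the standard library are available. Lean on these libraries where they do the work, as an engineer would, in place of code of your own. Each camera call takes 0.05 s, during which the arm holds its last target. There are 200 camera calls.

## Working session

There is one attempt and no reset: what is moved stays moved. The work goes in short steps, Python scripts to look and compute and a tool call to move; the robot and the scene stay as the last step left them, time stands still between calls to the robot, and variables do not carry over. Pictures are saved under pics/ and viewed, at most 10 in all, crops included, and the job is handed in when it is done.

Besides the shell and the picture viewer there is one more tool, called after "Emit:" as name([rows], argument=value, ...), one row to a line, values as JSON. drive_tool: Moves the arm, as the interface text tells. Its arguments: {"type":"object","properties":{"motion":{"type":"array","items":{"type":"object","properties":{"dx":{"type":"number"},"dy":{"type":"number"},"dz":{"type":"number"},"turn":{"type":"number"},"fingers":{"type":"number"}}}},"grip_force":{"type":"number"}},"required":["motion"]}

```bash
mkdir -p pics; cat > h.py <<'E'
import numpy as np,cv2
from bench import manip
def ray(name,u,v):
    m=manip.camera_model(name);K=np.array(m["camera_matrix"]);T=np.array(m["camera_from_world"])
    d=T[:3,:3].T@np.linalg.solve(K,[u,v,1.]);o=-T[:3,:3].T@T[:3,3];return o,d
def atz(name,u,v,z):
    o,d=ray(name,u,v);return o+d*(z-o[2])/d[2]
def proj(name,P):
    m=manip.camera_model(name);K=np.array(m["camera_matrix"]);T=np.array(m["camera_from_world"])
    c=np.atleast_2d(P)@T[:3,:3].T+T[:3,3];p=c@K.T;return p[:,:2]/p[:,2:]
E
python3 - <<'E'
from h import *
print(manip.observe())
for n in("scene","top"):
    cv2.imwrite(f"pics/{n}0.png",manip.read_camera(n));print(manip.camera_model(n))
print(manip.camera_model("wrist"))
E
```

```text
{'time': 0.0, 'joint_positions': array([-1.36017906e+00,  3.26944261e-01, -1.93559622e-01,  1.05199921e+00,
        2.99594726e-05,  1.43658325e+00]), 'joint_velocities': array([-0.00025486,  0.00216689, -0.00124258, -0.00039797,  0.00072307,
        0.00165427]), 'tau': array([-2.53103381e-04, -4.43400764e+01,  2.62438452e+01,  1.53661013e-02,
       -2.89342097e-04,  1.59641409e-06]), 'tool_pos': array([ 0.18580475, -0.51701479,  0.20391087]), 'tool_rot': array([ 9.85172931e-01,  1.71562139e-01, -1.76242555e-05, -8.53331636e-04]), 'contact_force': array([-1.10054692, -0.35568799,  0.00924451]), 'ft_torque': array([-0.00932026, -0.01365223,  0.0448265 ]), 'grip_force': 0.0, 'width': 0.08554175510022397}
{'camera_matrix': array([[436.31344719,   0.        , 314.7327187 ],
       [  0.        , 436.31344719, 197.66982762],
       [  0.        ,   0.        ,   1.        ]]), 'camera_from_world': array([[ 0.70458004, -0.70958993,  0.00700786, -0.37425373],
       [-0.38854543, -0.39402817, -0.83293112,  0.20798929],
       [ 0.59380083,  0.58414376, -0.55333231,  1.05282395],
       [ 
[... 322 characters left out ...]
729017, -0.02327028, -0.06979116,  0.47269862],
       [ 0.06963671,  0.00738367, -0.99754509,  1.23870981],
       [ 0.        ,  0.        ,  0.        ,  1.        ]])}
{'camera_matrix': array([[309.70691629,   0.        , 314.25105516],
       [  0.        , 309.70691629, 202.4582087 ],
       [  0.        ,   0.        ,   1.        ]]), 'T_tool_cam': array([[ 6.56723356e-04, -9.45242073e-01, -3.26369409e-01,
         8.46309945e-02],
       [ 9.99999783e-01,  6.02715341e-04,  2.66603768e-04,
        -2.38511331e-04],
       [-5.52972489e-05, -3.26369513e-01,  9.45242264e-01,
        -1.70050991e-01],
       [ 0.00000000e+00,  0.00000000e+00,  0.00000000e+00,
         1.00000000e+00]])}
```

View pics/top0.png

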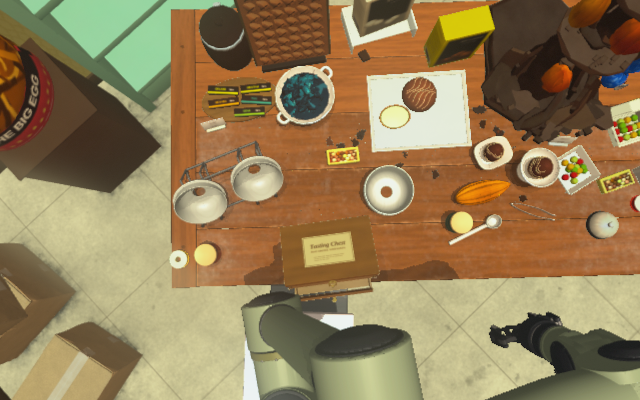

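View pics/scene0.png

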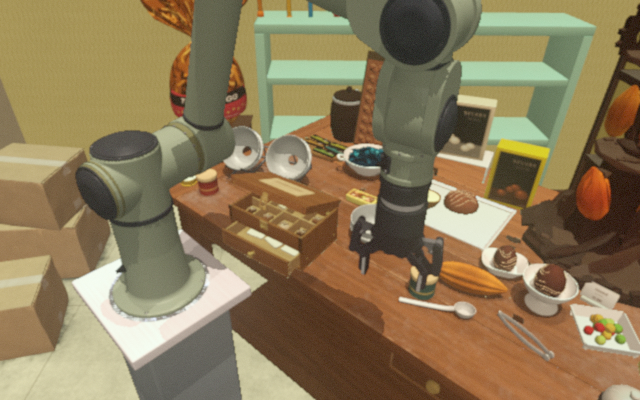

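```bash
cat > fit.py <<'E'
from h import *
from scipy.optimize import minimize
t=np.linspace(0,2*np.pi,48)
def cover(mid,ax):
    ax=np.array(ax);a=np.cross(ax,[0.3,1,.1]);a/=np.linalg.norm(a);b=np.cross(ax,a)
    out=[]
    for h,r in((.030,.071),(.0055,.072),(-.005,.062),(-.02,.05),(-.03,.035)):
        out.append(mid+h*ax+r*(np.cos(t)[:,None]*a+np.sin(t)[:,None]*b))
    return np.vstack(out)
def axis(yaw,tilt=np.radians(52)): # toward rack front = -x of rack
    return np.array([-np.sin(tilt)*np.cos(yaw),-np.sin(tilt)*np.sin(yaw),np.cos(tilt)])
E
python3 - <<'E'
from fit import *
im=cv2.imread("pics/top0.png")
hsv=cv2.cvtColor(im,cv2.COLOR_BGR2HSV);mask=((hsv[...,1]<75)&(hsv[...,2]>70)).astype(np.uint8)
def keep(seed,box):
    x0,y0,x1,y1=box;m=np.zeros_like(mask);m[y0:y1,x0:x1]=mask[y0:y1,x0:x1]
    m=cv2.morphologyEx(m,cv2.MORPH_OPEN,np.ones((3,3)))
    n,l,s,c=cv2.connectedComponentsWithStats(m);k=1+np.argmax(s[1:,4]);h=np.zeros_like(m)
    cs,_=cv2.findContours((l==k).astype(np.uint8),0,1);cv2.drawContours(h,[max(cs,key=cv2.contourArea)],-1,1,-1);return h
m3=keep(0,(350,155,425,225));m1=keep(0,(168,170,230,230));m2=keep(0,(229,145,290,210))
def sil(P):
    S=np.zeros(mask.shape,np.uint8)*0
    S=cv2.resize(S,None,fx=1,fy=1);p=cv2.convexHull(proj("top",P).astype(np.float32))
    cv2.fillConvexPoly(S,np.round(p*16).astype(np.int32),1,shift=4);return S
def iou(pairs):
    return -sum((a&b).sum()/(a|b).sum() for a,b in pairs)
p3=atz("top",388,190,.05)
r3=minimize(lambda q:iou([(sil(cover(np.array([q[0],q[1],.03]),[0,0,1.])),m3)]),p3[:2],method="Nelder-Mead",options=dict(initial_simplex=[p3[:2],p3[:2]+[.02,0],p3[:2]+[0,.02]]))
print("c3",r3.x,r3.fun)
p1=atz("top",200,200,.09)[:2];p2=atz("top",257,179,.09)[:2];d=p1-p2
yaw=np.arctan2(-d[0],d[1]);print(p1,p2,np.linalg.norm(d),yaw)
def pose(q):
    c,s=np.cos(q[2]),np.sin(q[2]);v=np.array([-s,c,0])*.085;m=np.array([q[0],q[1],.0866]);return m+v,m-v,axis(q[2])
f=lambda q:(lambda A:iou([(sil(cover(A[0],A[2])),m1),(sil(cover(A[1],A[2])),m2)]))(pose(q))
q0=np.r_[(p1+p2)/2,yaw]
r=minimize(f,q0,method="Nelder-Mead",options=dict(initial_simplex=[q0,q0+[.02,0,0],q0+[0,.02,0],q0+[0,0,.15]],maxiter=300))
print(r.x,r.fun);A=pose(r.x);print(A)
ov=im.copy()
for P in(cover(np.r_[r3.x,.03],[0,0,1.]),cover(A[0],A[2]),cover(A[1],A[2])):
    uv=proj("top",P).reshape(5,48,2)
    for k in(0,1):cv2.polylines(ov,[np.round(uv[k]*16).astype(int)],True,((0,0,255),(0,255,0))[k],1,shift=4)
cv2.imwrite("pics/ov.png",cv2.resize(ov[130:290,160:430],None,fx=2.9,fy=2.9))
for n,u,v,z in(("tinbR",460,221,.064),("tinA",205,254,.064),("pack",343,156,.022)):print(n,atz("top",u,v,z))
for u,v in((280,222),(372,219),(380,277),(285,290)):print("chest",atz("top",u,v,.11))
E
```

```text
c3 [ 0.51697402 -0.24885693] -0.9780808572820263
[0.47161822 0.28252499] [0.53437821 0.12503887] 0.16953080032170786 0.3792223321946833
[0.51288263 0.20804435 0.41672528] -1.908710308214704
(array([0.47847733, 0.28576999, 0.0866    ]), array([0.54728792, 0.1303187 , 0.0866    ]), array([-0.72057228, -0.31896167,  0.61566148]))
tinbR [ 0.43094416 -0.45144962  0.064     ]
tinA [0.32047165 0.26937796 0.064     ]
pack [ 0.61759788 -0.11721271  0.022     ]
chest [0.41494041 0.05461981 0.11      ]
chest [ 0.42907017 -0.19678575  0.11      ]
chest [ 0.27252174 -0.22089886  0.11      ]
chest [0.23143486 0.03540851 0.11      ]
```

View pics/ov.png

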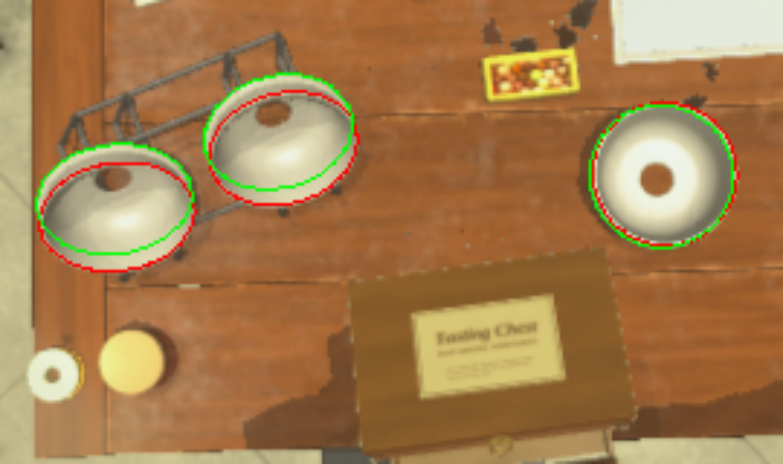

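Emit:
drive_tool([
  {"dz":-0.05,"turn":-8.55,"fingers":0.1},
  {"dz":-0.05,"turn":-8.55,"fingers":0.1},
  {"dz":-0.03,"turn":-8.55,"fingers":0.1},
  {"turn":-8.55,"fingers":0.1},
  {"turn":-8.55,"fingers":0.1},
  {"turn":-8.55,"fingers":0.1},
  {"turn":-8.55,"fingers":0.1},
  {"turn":-8.55,"fingers":0.1},
  {"turn":-8.55,"fingers":0.1},
  {"turn":-8.55,"fingers":0.1},
], grip_force=20)

```text
invalid input
```

Emit:
drive_tool([
  {"turn":-8.55},
  {"dx":0.027,"dy":0.038},
  {"dx":0.027,"dy":0.038},
  {"dx":0.027,"dy":0.038},
  {"dx":0.027,"dy":0.038},
  {"dx":0.027,"dy":0.038},
  {"dx":0.027,"dy":0.038},
  {"dx":0.027,"dy":0.038},
  {"dx":0.027,"dy":0.038},
  {"dx":0.027,"dy":0.038},
])

```text
invalid input
```

Emit:
drive_tool([
  {"dx":0.028,"dy":0.038},
  {"dx":0.028,"dy":0.038},
  {"dx":0.028,"dy":0.038},
  {"dx":0.028,"dy":0.038},
  {"dx":0.028,"dy":0.038},
  {"dx":0.018,"dy":0.02},
  {},
  {},
  {},
  {},
])

```text
invalid input
```

Emit:
drive_tool([
  {"dx":0,"dy":0,"dz":-0.05,"turn":-8.55,"fingers":0.1},
  {"dx":0,"dy":0,"dz":-0.05,"turn":-8.55,"fingers":0.1},
  {"dx":0,"dy":0,"dz":-0.03,"turn":-8.55,"fingers":0.1},
  {"dx":0,"dy":0,"dz":0,"turn":-8.55,"fingers":0.1},
  {"dx":0,"dy":0,"dz":0,"turn":-8.55,"fingers":0.1},
  {"dx":0,"dy":0,"dz":0,"turn":-8.55,"fingers":0.1},
  {"dx":0,"dy":0,"dz":0,"turn":-8.55,"fingers":0.1},
  {"dx":0,"dy":0,"dz":0,"turn":-8.55,"fingers":0.1},
  {"dx":0,"dy":0,"dz":0,"turn":-8.55,"fingers":0.1},
  {"dx":0,"dy":0,"dz":0,"turn":-8.55,"fingers":0.1},
], grip_force=20)

```text
time: 1.1
tool_pos: [0.1859, -0.5174, 0.3342]
tool_rot: [0.605, 0.797, 0.0, -0.0]
contact_force: [-0.4, 0.7, 0.2]
width: 0.0471
grip_force: 0.0
```

Emit:
drive_tool([
  {"dx":0,"dy":0,"dz":0,"turn":-8.55,"fingers":0.1},
  {"dx":0.027,"dy":0.038,"dz":0,"turn":0,"fingers":0.1},
  {"dx":0.027,"dy":0.038,"dz":0,"turn":0,"fingers":0.1},
  {"dx":0.027,"dy":0.038,"dz":0,"turn":0,"fingers":0.1},
  {"dx":0.027,"dy":0.038,"dz":0,"turn":0,"fingers":0.1},
  {"dx":0.027,"dy":0.038,"dz":0,"turn":0,"fingers":0.1},
  {"dx":0.027,"dy":0.038,"dz":0,"turn":0,"fingers":0.1},
  {"dx":0.027,"dy":0.038,"dz":0,"turn":0,"fingers":0.1},
  {"dx":0.027,"dy":0.038,"dz":0,"turn":0,"fingers":0.1},
  {"dx":0.027,"dy":0.038,"dz":0,"turn":0,"fingers":0.1},
])

```text
time: 2.1
tool_pos: [0.4012, -0.1554, 0.3346]
tool_rot: [0.546, 0.838, -0.0, -0.0]
contact_force: [1.4, -1.3, -0.6]
width: 0.047
grip_force: 0.0
```

Emit:
drive_tool([
  {"dx":0.028,"dy":0.038,"dz":0,"turn":0,"fingers":0.1},
  {"dx":0.028,"dy":0.038,"dz":0,"turn":0,"fingers":0.1},
  {"dx":0.028,"dy":0.038,"dz":0,"turn":0,"fingers":0.1},
  {"dx":0.028,"dy":0.038,"dz":0,"turn":0,"fingers":0.1},
  {"dx":0.028,"dy":0.038,"dz":0,"turn":0,"fingers":0.1},
  {"dx":0.03,"dy":0.03,"dz":0,"turn":0,"fingers":0.1},
  {"dx":0,"dy":0,"dz":0.03,"turn":0,"fingers":0.1},
  {"dx":0,"dy":0,"dz":0.03,"turn":0,"fingers":0.1},
  {"dx":0,"dy":0,"dz":0,"turn":0,"fingers":0.1},
  {"dx":0,"dy":0,"dz":0,"turn":0,"fingers":0.1},
])

```text
time: 3.1
tool_pos: [0.5329, 0.087, 0.2747]
tool_rot: [0.546, 0.838, -0.0, -0.001]
contact_force: [0.5, 0.1, 0.2]
width: 0.047
grip_force: 0.0
```

```bash
cat >> fit.py <<'E'
from scipy.spatial.transform import Rotation as R
def wproj(P,s=None):
    m=manip.camera_model("wrist");K=np.array(m["camera_matrix"]);T=np.array(m["T_tool_cam"]);s=s or manip.observe()
    Q=(np.atleast_2d(P)-s["tool_pos"])@R.from_quat(s["tool_rot"]).as_matrix()
    c=(Q-T[:3,3])@T[:3,:3];r=np.linalg.norm(c[:,:2],axis=1);th=np.arctan2(r,c[:,2])
    return np.c_[K[0,2]+K[0,0]*th*c[:,0]/r,K[1,2]+K[1,1]*th*c[:,1]/r]
E
python3 - <<'E'
from fit import *
s=manip.observe();im=manip.read_camera("wrist");cv2.imwrite("pics/w1raw.png",im)
print(s["time"],s["tool_pos"],s["tool_rot"],s["joint_positions"])
mid=np.array([.5473,.1303,.0866]);ax=axis(.4167)
for mm in(mid,np.array([.4785,.2858,.0866])):
    uv=wproj(cover(mm,ax),s).reshape(5,48,2)
    for k in(0,1):cv2.polylines(im,[np.round(uv[k]*16).astype(int)],True,((0,0,255),(0,255,0))[k],1,shift=4)
cv2.imwrite("pics/w1.png",im)
E
```

```text
3.1 [0.53293062 0.08699212 0.27472813] [ 5.46115780e-01  8.37709349e-01 -4.47417425e-04 -6.33953883e-04] [ 2.50917554e-02  2.72631915e-01 -8.72283903e-02  1.21248779e+00
 -1.82603246e-05  1.18053312e+00]
```

View pics/w1.png

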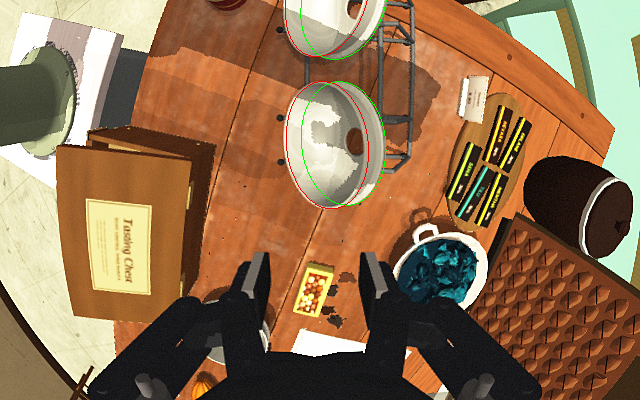

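Emit:
drive_tool([
  {"dx":0.017,"dy":0.028,"dz":0,"turn":0,"fingers":0.1},
  {"dx":0.017,"dy":0.0275,"dz":0,"turn":0,"fingers":0.1},
  {"dx":0,"dy":0,"dz":0.02,"turn":0,"fingers":0.1},
  {"dx":0,"dy":0,"dz":0.03,"turn":0,"fingers":0.1},
  {"dx":0,"dy":0,"dz":0.03,"turn":0,"fingers":0.1},
  {"dx":0,"dy":0,"dz":0.02,"turn":0,"fingers":0.1},
  {"dx":0,"dy":0,"dz":0.015,"turn":0,"fingers":0.1},
  {"dx":0,"dy":0,"dz":0.011,"turn":0,"fingers":0.1},
  {"dx":0,"dy":0,"dz":0,"turn":0,"fingers":0.1},
  {"dx":0,"dy":0,"dz":0,"turn":0,"fingers":0.1},
])

```text
time: 4.15
tool_pos: [0.5714, 0.1405, 0.1499]
tool_rot: [0.546, 0.838, 0.001, 0.001]
contact_force: [0.6, 0.3, 0.9]
width: 0.0472
grip_force: 0.0
```

```bash
python3 - <<'E'
from fit import *
s=manip.observe();im=manip.read_camera("wrist")
print(s["tool_pos"],s["joint_positions"])
cv2.imwrite("pics/w2.png",cv2.resize(im[100:400,180:460],None,fx=2,fy=2))
E
```

```text
[0.57136788 0.1404639  0.14994094] [ 1.15634249e-01  4.35026082e-01 -1.74698056e-01  9.59329770e-01
  9.98401257e-06  1.27134670e+00]
```

View pics/w2.png

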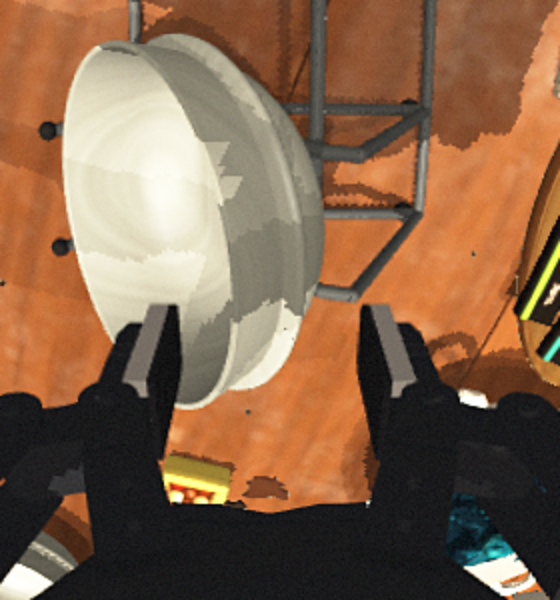

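```bash
python3 - <<'E'
from fit import *
s=manip.observe();mid=np.array([.5473,.1303,.0866]);ax=axis(.4167)
u=np.array([.563,.249,.788]);h=np.cross(ax,u);m=mid+.03*ax
P=[s["tool_pos"],m+.071*u,m+.071*h,m-.071*h,m-.071*u]
print((wproj(P)-[180,100])*2)
E
```

```text
[[266.64002398 284.22674552]
 [245.1164869  299.57106567]
 [123.79722245  39.26081076]
 [150.19753924 383.63159565]
 [ 69.5468737  185.86729896]]
```

Emit:
drive_tool([
  {"dx":0,"dy":-0.003,"dz":0.003,"turn":0,"fingers":0.0},
  {"dx":0,"dy":0,"dz":0,"turn":0,"fingers":-0.15},
  {"dx":0,"dy":0,"dz":0,"turn":0,"fingers":-0.3},
  {"dx":0,"dy":0,"dz":0,"turn":0,"fingers":-0.4},
  {"dx":0,"dy":0,"dz":0,"turn":0,"fingers":-0.5},
  {"dx":0,"dy":0,"dz":0,"turn":0,"fingers":-0.6},
  {"dx":0,"dy":0,"dz":0,"turn":0,"fingers":-0.7},
  {"dx":0,"dy":0,"dz":0,"turn":0,"fingers":-0.8},
  {"dx":0,"dy":0,"dz":0,"turn":0,"fingers":-1},
  {"dx":0,"dy":0,"dz":0,"turn":0,"fingers":-1},
], grip_force=20)

```text
time: 5.2
tool_pos: [0.5677, 0.1394, 0.1457]
tool_rot: [0.546, 0.838, -0.0, -0.0]
contact_force: [0.5, 0.1, -0.5]
width: 0.0002
grip_force: 0.0
```

```bash
python3 - <<'E'
from fit import *
s=manip.observe();im=manip.read_camera("wrist")
print(s["tool_pos"],s["width"],s["grip_force"],s["contact_force"],s["ft_torque"])
cv2.imwrite("pics/w3.png",cv2.resize(im[60:400,180:460],None,fx=1.7,fy=1.7))
E
```

```text
[0.5676912  0.13936342 0.14565413] 0.00021957067934442995 0.0 [ 0.53002986  0.11485315 -0.46490895] [-0.01261367 -0.005916   -0.01072399]
```

View pics/w3.png

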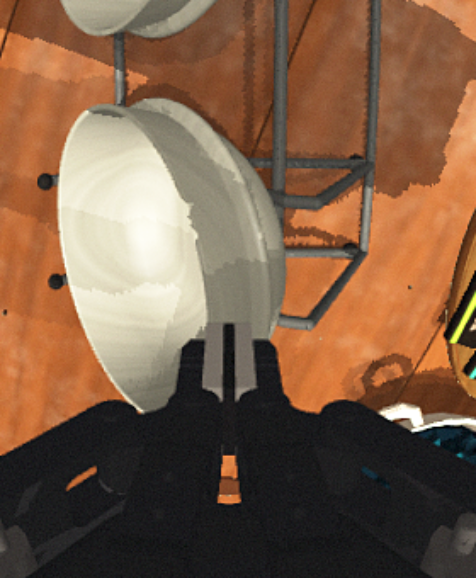

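```bash
python3 - <<'E'
from fit import *
from scipy.optimize import least_squares
from scipy.spatial import cKDTree
s={"tool_pos":np.array([.57137,.14046,.14994]),"tool_rot":np.array([.54612,.83771,0,0])}
pts=np.array([(65,160),(70,205),(100,47),(180,80),(200,110),(215,160),(228,230),(230,290),(222,350),(195,400),(85,290),(110,335)])/2+[180,100]
tt=np.linspace(0,2*np.pi,720)
def rim(q):
    ax=axis(q[3],q[4] if len(q)>4 else np.radians(52));a=np.cross(ax,[0,0,1.]);a/=np.linalg.norm(a);b=np.cross(a,ax)
    m=np.array(q[:3])+.03*ax;return m+.071*(np.cos(tt)[:,None]*a+np.sin(tt)[:,None]*b)
for q0 in([.5473,.1303,.0866,.4167],[.5473,.1303,.0866,.4167,.9076]):
    f=lambda q:cKDTree(wproj(rim(q),s)).query(pts)[0]
    print(f(q0).round(1))
    r=least_squares(f,q0,x_scale=.01);print(r.x,f(r.x).round(1),rim(r.x)[np.argmax(rim(r.x)[:,2])])
E
```

```text
[1.8 1.3 0.2 0.4 1.1 2.  4.9 7.6 9.7 3.8 4.6 2.3]
[0.54391022 0.12768327 0.08066195 0.35210974] [0.2 1.2 0.3 0.2 1.6 0.3 0.6 1.3 1.2 2.1 0.9 1.6] [0.5628038  0.13445993 0.15508042]
[1.8 1.3 0.2 0.4 1.1 1.9 4.9 7.6 9.7 3.8 4.6 2.3]Traceback (most recent call last):
  File "<stdin>", line 13, in <module>
    return func(*args, **kwargs)
    result = trf(vector_fun.fun, vector_fun.jac, x0, f0, J0, lb, ub, ftol, xtol,
                 gtol, max_nfev, x_scale, loss_function, tr_solver,
                 tr_options.copy(), verbose, callback=callback_wrapped)
    return trf_no_bounds(
        fun, jac, x0, f0, J0, ftol, xtol, gtol, max_nfev, x_scale,
        loss_function, tr_solver, tr_options, verbose, callback=callback)
    J = jac(x)
    self._update_jac()
    ~~~~~~~~~~~~~~~~^^
    self.J = self.jac_wrapped(xp_copy(self.x), f0=self.f)
             ~~~~~~~~~~~~~~~~^^^^^^^^^^^^^^^^^^^^^^^^^^^^
    J, dct = approx_derivative(
             ~~~~~~~~~~~~~~~~~^
        self.fun,
        ^^^^^^^^^
    ...<2 lines>...
        **self.finite_diff_options,
        ^^^^^^^^^^^^^^^^^^^^^^^^^^^
    )

[... 217 characters left out ...]
^^^^^^
                             mf)
                             ^^^
    df = [f_eval - f0 for f_eval in f_evals]
                                    ^^^^^^^
    f = np.atleast_1d(self.fun(x, *self.args, **self.kwargs))
                      ~~~~~~~~^^^^^^^^^^^^^^^^^^^^^^^^^^^^^^
    return np.atleast_1d(self.fun(x))
                         ~~~~~~~~^^^
    return self.f(x, *self.args, **self.kwargs)
           ~~~~~~^^^^^^^^^^^^^^^^^^^^^^^^^^^^^^
  File "<stdin>", line 11, in <lambda>
  File "fit.py", line 14, in wproj
    m=manip.camera_model("wrist");K=np.array(m["camera_matrix"]);T=np.array(m["T_tool_cam"]);s=s or manip.observe()
ValueError: time passes only in moves, steps and waits
```

```bash
python3 - <<'E'
from fit import *
import warnings
for mid,yaw in(([.5473,.1303,.0866],.4167),([.5439,.1277,.0807],.352)):
    ax=axis(yaw);h=np.array([np.sin(yaw),-np.cos(yaw),0]);u=np.cross(h,ax);u*=np.sign(u[2])
    for ph in(80.5,):
        p=np.radians(ph);r=np.cos(p)*u+np.sin(p)*h;n=np.cos(.2094)*r-np.sin(.2094)*ax
        print(np.array(mid)+.03*ax+.071*r,n,np.degrees(np.arctan2(n[1],n[0])))
E
```

```text
[0.56062258 0.05961765 0.11430405] [ 6.31151987e-01 -7.75658811e-01 -7.61175762e-04] -50.86482124012323
[0.55262475 0.05630417 0.10840405] [ 5.79681299e-01 -8.14842937e-01 -7.61175762e-04] -54.57185817461966
```

Emit:
drive_tool([
  {"dx":0,"dy":0,"dz":-0.02,"turn":0,"fingers":-1},
  {"dx":0,"dy":0,"dz":-0.04,"turn":0,"fingers":-1},
  {"dx":0,"dy":0,"dz":-0.02,"turn":8.5,"fingers":0},
  {"dx":0,"dy":0,"dz":0,"turn":8.5,"fingers":0.1},
  {"dx":0,"dy":0,"dz":0,"turn":8.5,"fingers":0.1},
  {"dx":0,"dy":0,"dz":0,"turn":8.5,"fingers":0.1},
  {"dx":0,"dy":0,"dz":0,"turn":8.5,"fingers":0.1},
  {"dx":0,"dy":0,"dz":0,"turn":8.5,"fingers":0.1},
  {"dx":0,"dy":0,"dz":0,"turn":8.5,"fingers":0.1},
  {"dx":0,"dy":0,"dz":0,"turn":8.5,"fingers":0.1},
])

```text
time: 6.25
tool_pos: [0.5677, 0.1393, 0.2257]
tool_rot: [0.922, 0.386, -0.0, -0.0]
contact_force: [0.5, -0.2, -0.6]
width: 0.047
grip_force: 0.0
```

Emit:
drive_tool([
  {"dx":0,"dy":0,"dz":0,"turn":8.0,"fingers":0.1},
  {"dx":-0.029,"dy":0.029,"dz":0,"turn":0,"fingers":0.1},
  {"dx":-0.03,"dy":0.029,"dz":0,"turn":0,"fingers":0.1},
  {"dx":0,"dy":0,"dz":0.03,"turn":0,"fingers":0.1},
  {"dx":0,"dy":0,"dz":0.03,"turn":0,"fingers":0.1},
  {"dx":0,"dy":0,"dz":0.02,"turn":0,"fingers":0.1},
  {"dx":0,"dy":0,"dz":0,"turn":0,"fingers":0.1},
  {"dx":0,"dy":0,"dz":0,"turn":0,"fingers":0.1},
  {"dx":0,"dy":0,"dz":0,"turn":0,"fingers":0.1},
  {"dx":0,"dy":0,"dz":0,"turn":0,"fingers":0.1},
])

```text
time: 7.25
tool_pos: [0.5578, 0.0575, 0.1471]
tool_rot: [0.946, 0.324, 0.001, 0.0]
contact_force: [0.7, -1.0, 0.3]
width: 0.0468
grip_force: 0.0
```

```bash
python3 - <<'E'
from fit import *
s=manip.observe();im=manip.read_camera("wrist");cv2.imwrite("pics/w4raw.png",im)
print(s["time"],s["tool_pos"],s["tool_rot"],s["contact_force"])
mid=np.array([.5473,.1303,.0866])
for mm,y,c in((mid,.4167,(0,0,255)),(np.array([.5439,.1277,.0807]),.352,(255,0,0))):
    uv=wproj(cover(mm,axis(y)),s).reshape(5,48,2)
    cv2.polylines(im,[np.round(uv[0]*16).astype(int)],True,c,1,shift=4)
cv2.imwrite("pics/w4.png",cv2.resize(im[40:400,150:480],None,fx=1.6,fy=1.6))
E
```

```text
7.25 [0.55775278 0.05749069 0.14714431] [9.46023499e-01 3.24095470e-01 1.20858265e-03 4.53672150e-04] [ 0.69920538 -0.9574915   0.28997425]
```

View pics/w4.png

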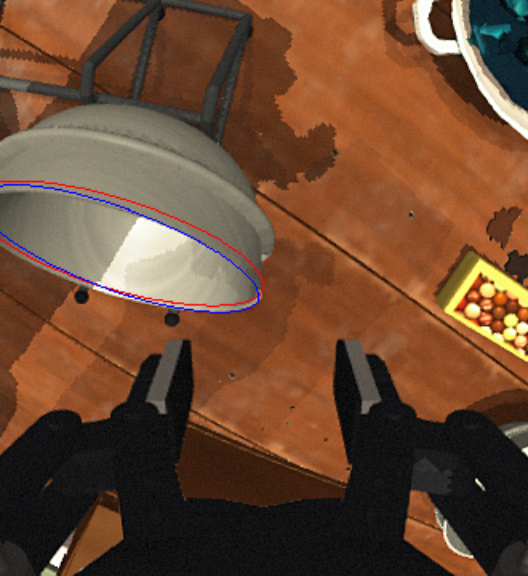

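Emit:
drive_tool([
  {"dx":-0.005,"dy":-0.004,"dz":0.01,"turn":2,"fingers":0.1},
  {"dx":0,"dy":0,"dz":0.02,"turn":0,"fingers":0.1},
  {"dx":0,"dy":0,"dz":0.02,"turn":0,"fingers":0.1},
  {"dx":0,"dy":0,"dz":0.011,"turn":0,"fingers":0.1},
  {"dx":0,"dy":0,"dz":0,"turn":0,"fingers":-0.2},
  {"dx":0,"dy":0,"dz":0,"turn":0,"fingers":-0.4},
  {"dx":0,"dy":0,"dz":0,"turn":0,"fingers":-0.6},
  {"dx":0,"dy":0,"dz":0,"turn":0,"fingers":-0.8},
  {"dx":0,"dy":0,"dz":0,"turn":0,"fingers":-1},
  {"dx":0,"dy":0,"dz":0,"turn":0,"fingers":-1},
], grip_force=20)

```text
time: 8.3
tool_pos: [0.5521, 0.0569, 0.0859]
tool_rot: [0.952, 0.307, 0.002, 0.001]
contact_force: [2.2, -2.6, 3.4]
width: 0.0018
grip_force: 19.5
```

Emit:
drive_tool([
  {"dx":0,"dy":0,"dz":-0.005,"turn":0,"fingers":-1},
  {"dx":0,"dy":0,"dz":-0.01,"turn":0,"fingers":-1},
  {"dx":0,"dy":0,"dz":-0.015,"turn":0,"fingers":-1},
  {"dx":0,"dy":0,"dz":-0.02,"turn":0,"fingers":-1},
  {"dx":0,"dy":0,"dz":-0.02,"turn":0,"fingers":-1},
  {"dx":0,"dy":0,"dz":-0.02,"turn":0,"fingers":-1},
  {"dx":0,"dy":0,"dz":-0.02,"turn":0,"fingers":-1},
  {"dx":0,"dy":0,"dz":-0.02,"turn":0,"fingers":-1},
  {"dx":0,"dy":0,"dz":-0.01,"turn":0,"fingers":-1},
  {"dx":0,"dy":0,"dz":0,"turn":0,"fingers":-1},
])

```text
time: 9.3
tool_pos: [0.5507, 0.0576, 0.2261]
tool_rot: [0.952, 0.308, 0.001, 0.0]
contact_force: [0.6, 0.3, -0.5]
width: 0.0012
grip_force: 20.2
```

```bash
python3 - <<'E'
from fit import *
s=manip.observe();im=manip.read_camera("wrist");im2=manip.read_camera("scene")
print(s["time"],s["tool_pos"],s["width"],s["contact_force"],s["ft_torque"])
uv=proj("scene",[s["tool_pos"]])[0].astype(int);print(uv)
a=cv2.resize(im[40:400,120:480],(400,400));y0,x0=max(uv[1]-100,0),max(uv[0]-100,0)
b=cv2.resize(im2[y0:y0+200,x0:x0+200],(400,400))
cv2.imwrite("pics/w5.png",np.hstack([a,b]))
E
```

```text
9.3 [0.55070784 0.05761486 0.22606492] 0.0011684006668587301 [ 0.58605597  0.29802905 -0.51076362] [-0.09265627  0.0044892  -0.01770846]
[306 124]
```

View pics/w5.png

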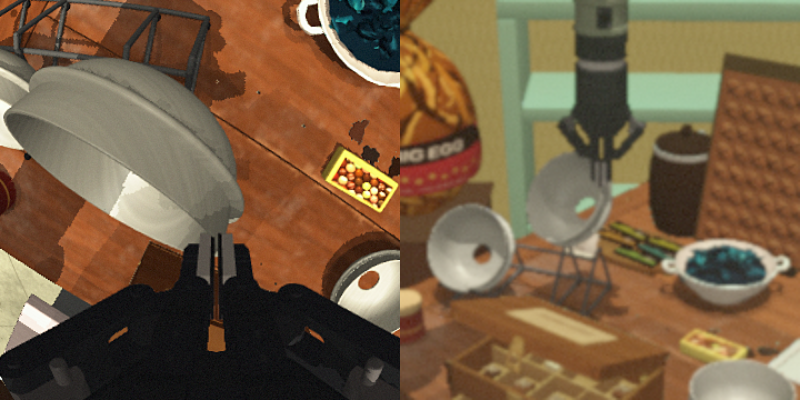

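Emit:
drive_tool([
  {"dx":-0.009,"dy":0.03,"dz":0,"turn":0,"fingers":-1},
  {"dx":-0.009,"dy":0.035,"dz":0,"turn":0,"fingers":-1},
  {"dx":-0.009,"dy":0.03,"dz":0,"turn":0,"fingers":-1},
  {"dx":0,"dy":0,"dz":0,"turn":-5,"fingers":-1},
  {"dx":0,"dy":0,"dz":0.02,"turn":-8.5,"fingers":-1},
  {"dx":0,"dy":0,"dz":0.02,"turn":-8.5,"fingers":-1},
  {"dx":0,"dy":0,"dz":0.02,"turn":-8.5,"fingers":-1},
  {"dx":0,"dy":0,"dz":0.02,"turn":-8.5,"fingers":-1},
  {"dx":0,"dy":0,"dz":0,"turn":-8.5,"fingers":-1},
  {"dx":0,"dy":0,"dz":0,"turn":-8.5,"fingers":-1},
])

```text
time: 10.4
tool_pos: [0.582, -0.035, 0.142]
tool_rot: [0.694, 0.72, -0.001, -0.002]
contact_force: [-0.7, 0.5, -0.7]
width: 0.0007
grip_force: 20.0
```

Emit:
drive_tool([
  {"dx":0,"dy":0,"dz":0.02,"turn":-8.5,"fingers":-1},
  {"dx":0,"dy":0,"dz":0.02,"turn":-5.5,"fingers":-1},
  {"dx":0,"dy":0,"dz":0.01,"turn":0,"fingers":-1},
  {"dx":0,"dy":0,"dz":0.005,"turn":0,"fingers":-1},
  {"dx":0,"dy":0,"dz":0.005,"turn":0,"fingers":-1},
  {"dx":0,"dy":0,"dz":0.005,"turn":0,"fingers":-1},
  {"dx":0,"dy":0,"dz":0,"turn":0,"fingers":-1},
  {"dx":0,"dy":0,"dz":0,"turn":0,"fingers":-1},
  {"dx":0,"dy":0,"dz":0,"turn":0,"fingers":-1},
  {"dx":0,"dy":0,"dz":0,"turn":0,"fingers":-1},
])

```text
time: 11.4
tool_pos: [0.5935, -0.0359, 0.0856]
tool_rot: [0.604, 0.797, 0.006, 0.008]
contact_force: [9.4, 1.6, 19.2]
width: 0.0009
grip_force: 25.3
```

```bash
python3 - <<'E'
from fit import *
s=manip.observe();im2=manip.read_camera("top")
print(s["time"],s["tool_pos"],s["tool_rot"],s["width"],s["contact_force"],s["ft_torque"])
cv2.imwrite("pics/t2.png",im2);cv2.imwrite("pics/s2.png",manip.read_camera("scene"))
E
```

```text
11.4 [ 0.59351894 -0.03589946  0.08557199] [0.60373166 0.79712992 0.00558239 0.0077978 ] 0.00086133374092774 [ 9.44989843  1.60841638 19.1615136 ] [ 0.4725366  -2.24490952 -0.01569937]
```

```bash
python3 - <<'E'
from fit import *
a=cv2.imread("pics/t2.png")[120:290,220:420];b=cv2.imread("pics/s2.png")[80:290,220:430];w=manip.read_camera("wrist")[20:400,120:500]
cv2.imwrite("pics/c9.png",np.hstack([cv2.resize(b,(400,400)),np.vstack([cv2.resize(a,(200,170)),np.zeros((230,200,3),np.uint8)])*0 if 0 else cv2.resize(w,(400,400))]))
E
```

```text
(no output)
```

View pics/c9.png

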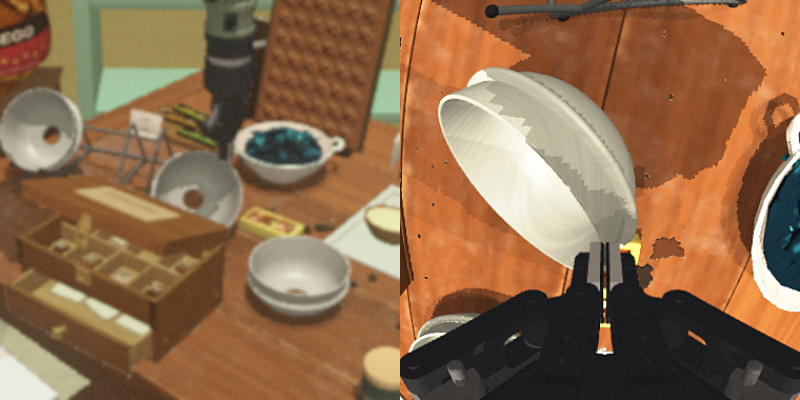

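Emit:
drive_tool([
  {"dx":0,"dy":0,"dz":-0.01,"turn":0,"fingers":-1},
  {"dx":0,"dy":0,"dz":-0.02,"turn":0,"fingers":-1},
  {"dx":0,"dy":0.015,"dz":-0.01,"turn":0,"fingers":-1},
  {"dx":0,"dy":0.02,"dz":0,"turn":0,"fingers":-1},
  {"dx":0,"dy":0.02,"dz":0,"turn":0,"fingers":-1},
  {"dx":0,"dy":0,"dz":0,"turn":0,"fingers":-1},
  {"dx":0,"dy":0,"dz":0,"turn":0,"fingers":-1},
  {"dx":0,"dy":0,"dz":0,"turn":0,"fingers":-1},
  {"dx":0,"dy":0,"dz":0,"turn":0,"fingers":-1},
  {"dx":0,"dy":0,"dz":0,"turn":0,"fingers":-1},
])

```text
time: 12.55
tool_pos: [0.6362, -0.0206, 0.1198]
tool_rot: [0.603, 0.797, -0.0, -0.0]
contact_force: [0.5, 0.2, -0.4]
width: -0.0002
grip_force: 0.0
```

```bash
python3 - <<'E'
from fit import *
s=manip.observe();im=manip.read_camera("wrist");cv2.imwrite("pics/w6raw.png",im)
cv2.imwrite("pics/t3.png",manip.read_camera("top"));cv2.imwrite("pics/s3.png",manip.read_camera("scene"))
np.save("s6.npy",np.r_[s["tool_pos"],s["tool_rot"]])
print(s["time"],s["tool_pos"],s["tool_rot"],s["width"],s["contact_force"],s["ft_torque"])
E
```

```text
12.55 [ 0.63622346 -0.02056849  0.11978346] [ 6.03364369e-01  7.97465603e-01 -1.22996007e-04 -1.85207452e-04] -0.0001568169157828091 [ 0.46137647  0.1522554  -0.35449369] [-0.02749259 -0.04421779  0.0052981 ]
```

```bash
python3 - <<'E'
from fit import *
for f in("top0","t3"):
    im=cv2.imread(f"pics/{f}.png");hsv=cv2.cvtColor(im,cv2.COLOR_BGR2HSV);m=((hsv[...,1]<75)&(hsv[...,2]>70)).astype(np.uint8)
    m[:140]=0;m[232:]=0;m[:,:170]=0;m[:,430:]=0;m=cv2.morphologyEx(m,cv2.MORPH_OPEN,np.ones((3,3)))
    cs,_=cv2.findContours(m,0,1)
    for c in cs:
        if cv2.contourArea(c)>250:
            e=cv2.fitEllipse(cv2.convexHull(c));print(f,[np.round(v,1) for v in e],cv2.contourArea(c),atz("top",*e[0],.045).round(3))
s=np.load("s6.npy");print("tcp px",proj("top",s[:3]))
E
```

```text
top0 [array([199.7, 200.9]), array([45.2, 54.2]), np.float64(85.6)] 1834.5 [0.472 0.297 0.045]
top0 [array([388.3, 189.9]), array([50.1, 50.6]), np.float64(72.9)] 1937.5 [ 0.517 -0.25   0.045]
top0 [array([256.4, 177. ]), array([47.8, 52.3]), np.float64(73.3)] 1809.5 [0.546 0.135 0.045]
top0 [array([371.7, 145.5]), array([ 11.1, 149.9]), np.float64(88.0)] 512.0 [ 0.646 -0.199  0.045]
t3 [array([199.8, 201. ]), array([45.3, 54.2]), np.float64(86.4)] 1845.5 [0.472 0.297 0.045]
t3 [array([388.3, 189.9]), array([50.1, 50.7]), np.float64(71.5)] 1938.5 [ 0.517 -0.25   0.045]
t3 [array([390.3, 144.9]), array([11.9, 95.5]), np.float64(87.9)] 516.0 [ 0.649 -0.254  0.045]
t3 [array([269.3, 197.1]), array([ 74.2, 224.7]), np.float64(16.8)] 6274.5 [0.488 0.095 0.045]
tcp px [[309.42605954 142.01965411]]
```

```bash
python3 - <<'E'
from fit import *
w=cv2.imread("pics/w6raw.png");s=cv2.imread("pics/s3.png")[90:290,200:420];t=cv2.imread("pics/t3.png")[120:270,220:420]
out=np.zeros((600,800,3),np.uint8);out[:300,:400]=cv2.resize(t,(400,300));out[:300,400:730]=cv2.resize(s,(330,300));out[300:600,:480]=cv2.resize(w,(480,300))
cv2.imwrite("pics/c10.png",out)
E
```

```text
(no output)
```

View pics/c10.png

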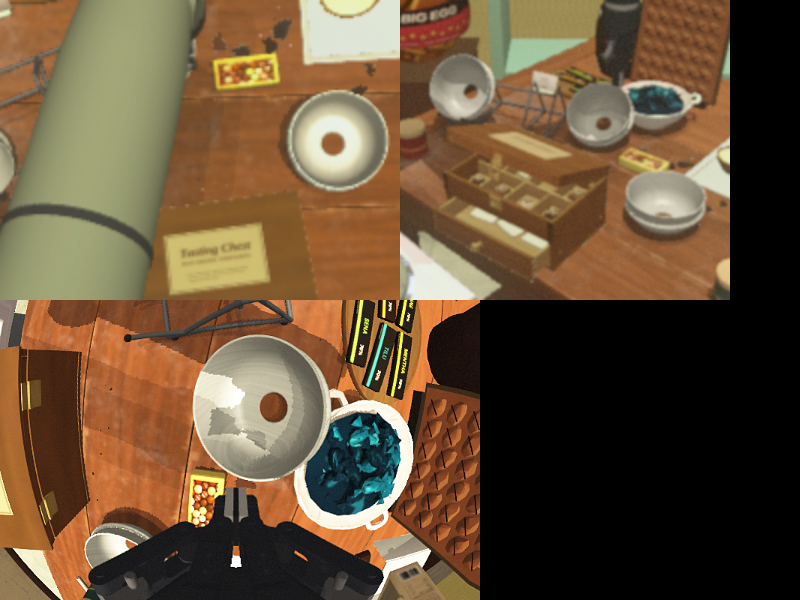

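```bash
cat > fit2.py <<'E'
from fit import *
from scipy.optimize import least_squares
from scipy.spatial import cKDTree
tt=np.linspace(0,2*np.pi,360)
def axv(a,b): v=np.array([a,b,1.]);return v/np.linalg.norm(v)
def rimc(q,h=.03,r=.071):
    ax=axv(q[3],q[4]);a=np.cross(ax,[0,1.,0]);a/=np.linalg.norm(a);b=np.cross(ax,a)
    return np.array(q[:3])+h*ax+r*(np.cos(tt)[:,None]*a+np.sin(tt)[:,None]*b)
E
python3 - <<'E'
from fit2 import *
S=np.load("s6.npy");s={"tool_pos":S[:3],"tool_rot":S[3:]}
p=np.array([(193,405),(200,372),(222,346),(262,335),(300,348),(322,378),(329,410),(300,468),(275,480),(240,475),(212,455),(198,430)])
p=np.c_[p[:,0]/.75,(p[:,1]-300)/.75];hw=np.array([273/.75,107/.75]);hs=np.array([335.3,172])
def f(q):
    ax=axv(q[3],q[4]);c=np.array(q[:3])-.03*ax
    return np.r_[cKDTree(wproj(rimc(q),s)).query(p)[0],(wproj([c],s)[0]-hw),2*(proj("scene",[c])[0]-hs)]
for q0 in([.6,.06,.05,0,0],[.6,.06,.05,-.6,0],[.6,.06,.05,-.4,-.4]):
    r=least_squares(f,q0,x_scale=[.01,.01,.01,.1,.1]);ax=axv(*r.x[3:]);q=r.x
    R_=rimc(q);print(q.round(4),"tilt",np.degrees(np.arccos(ax[2])).round(1),"cost",r.cost.round(1),f(q).round(1),"crown",(q[:3]-.03*ax).round(4),"rim lo",R_[R_[:,2].argmin()].round(3),"hi",R_[R_[:,2].argmax()].round(3))
    print("scene rim bbox",proj("scene",R_).min(0),proj("scene",R_).max(0))
E
```

```text
[ 0.6519  0.0366  0.0468 -0.5523 -0.0845] tilt 29.2 cost 8.0 [ 0.6  0.8  0.1  1.1  0.9  0.4  0.4  0.6  0.8  1.6  0.9  0.7  1.2 -1.9
 -0.6  1.5] crown [0.6664 0.0388 0.0206] rim lo [0.576 0.024 0.038] hi [0.699 0.044 0.108]
scene rim bbox [309.49681867 144.80882748] [352.03936014 180.89005683]
[ 0.6519  0.0366  0.0468 -0.5523 -0.0845] tilt 29.2 cost 8.0 [ 0.6  0.8  0.1  1.1  0.9  0.4  0.4  0.6  0.8  1.6  0.9  0.7  1.2 -1.9
 -0.6  1.5] crown [0.6664 0.0388 0.0206] rim lo [0.576 0.024 0.038] hi [0.699 0.044 0.108]
scene rim bbox [309.49681373 144.80877511] [352.03935488 180.89005786]
[ 0.6519  0.0366  0.0468 -0.5523 -0.0845] tilt 29.2 cost 8.0 [ 0.6  0.8  0.1  1.1  0.9  0.4  0.4  0.6  0.8  1.6  0.9  0.7  1.2 -1.9
 -0.6  1.5] crown [0.6664 0.0388 0.0206] rim lo [0.576 0.024 0.038] hi [0.699 0.044 0.108]
scene rim bbox [309.49681866 144.80880016] [352.03935789 180.89004802]
```

Emit:
drive_tool([
  {"dx":0,"dy":0,"dz":-0.03,"turn":0,"fingers":-1},
  {"dx":0,"dy":0,"dz":-0.02,"turn":-8.5,"fingers":-0.35},
  {"dx":0,"dy":0,"dz":0,"turn":-8.5,"fingers":-0.35},
  {"dx":0,"dy":0,"dz":0,"turn":-8.5,"fingers":-0.35},
  {"dx":0,"dy":0,"dz":0,"turn":-8.5,"fingers":-0.35},
  {"dx":0,"dy":0,"dz":0,"turn":-8.5,"fingers":-0.35},
  {"dx":0,"dy":0,"dz":0,"turn":-8.5,"fingers":-0.35},
  {"dx":0,"dy":0,"dz":0,"turn":-8.5,"fingers":-0.35},
  {"dx":0,"dy":0,"dz":0,"turn":-8.5,"fingers":-0.35},
  {"dx":0,"dy":0,"dz":0,"turn":-8.5,"fingers":-0.35},
])

```text
time: 13.7
tool_pos: [0.6368, -0.0204, 0.1698]
tool_rot: [-0.023, 1.0, -0.0, 0.0]
contact_force: [-0.5, 0.3, 0.7]
width: 0.028
grip_force: 0.0
```

Emit:
drive_tool([
  {"dx":0,"dy":0,"dz":0,"turn":-8.5,"fingers":-0.35},
  {"dx":0,"dy":0,"dz":0,"turn":-3.8,"fingers":-0.35},
  {"dx":-0.008,"dy":-0.016,"dz":0,"turn":0,"fingers":-0.35},
  {"dx":0,"dy":0,"dz":0,"turn":0,"fingers":-0.35},
  {"dx":0,"dy":0,"dz":0,"turn":0,"fingers":-0.35},
  {"dx":0,"dy":0,"dz":0,"turn":0,"fingers":-0.35},
  {"dx":0,"dy":0,"dz":0,"turn":0,"fingers":-0.35},
  {"dx":0,"dy":0,"dz":0,"turn":0,"fingers":-0.35},
  {"dx":0,"dy":0,"dz":0,"turn":0,"fingers":-0.35},
  {"dx":0,"dy":0,"dz":0,"turn":0,"fingers":-0.35},
])

```text
time: 14.7
tool_pos: [0.6486, -0.0337, 0.1697]
tool_rot: [-0.127, 0.992, -0.0, 0.0]
contact_force: [0.2, 0.7, 0.0]
width: 0.0276
grip_force: 0.0
```

```bash
python3 - <<'E'
from fit2 import *
s=manip.observe();im=manip.read_camera("wrist");cv2.imwrite("pics/w7raw.png",im)
print(s["time"],s["tool_pos"],s["tool_rot"],s["width"],s["joint_positions"][5])
# cover contour edge vs model from the earlier fit: gradient peak along radial rays
g=cv2.GaussianBlur(im,(3,3),0).astype(float)
q=np.array([.6519,.0366,.0468,-.5523,-.0845])
uv=wproj(rimc(q),s);out=wproj(rimc(q,.03,.085),s)-uv
for k in range(0,360,30):
    d=out[k]/np.linalg.norm(out[k]);ts=np.arange(-12,13)
    P=uv[k]+ts[:,None]*d;ok=(P[:,0]>1)&(P[:,0]<638)&(P[:,1]>1)&(P[:,1]<398)
    if not ok.all():continue
    v=np.array([g[int(round(y)),int(round(x))] for x,y in P]);gr=np.abs(np.diff(v,axis=0)).sum(1);sat=v.max(1)-v.min(1)
    print(k,uv[k].round(),"edge at",ts[gr.argmax()]+.5,gr.max().round(),rimc(q)[k].round(3))
E
```

```text
14.7 [ 0.64858306 -0.0337352   0.16974254] [-1.27195939e-01  9.91877610e-01 -3.25332016e-06  2.30627519e-05] 0.02758960851558853 -0.4206223043752447
0 [399. 132.] edge at 1.5 200.0 [0.575 0.034 0.039]
30 [363. 132.] edge at 2.5 154.0 [ 0.585 -0.001  0.041]
60 [332. 150.] edge at 1.5 255.0 [ 0.609 -0.027  0.052]
90 [313. 183.] edge at -3.5 138.0 [ 0.64  -0.036  0.069]
120 [315. 224.] edge at -4.5 80.0 [ 0.671 -0.027  0.086]
150 [338. 258.] edge at 1.5 225.0 [ 0.693 -0.001  0.101]
180 [374. 277.] edge at 1.5 126.0 [0.7   0.035 0.107]
210 [412. 273.] edge at -1.5 166.0 [0.69  0.07  0.105]
240 [441. 250.] edge at -2.5 98.0 [0.666 0.096 0.094]
270 [455. 216.] edge at -0.5 161.0 [0.634 0.105 0.077]
300 [450. 180.] edge at 0.5 176.0 [0.603 0.095 0.059]
330 [430. 149.] edge at 1.5 167.0 [0.582 0.069 0.045]
```

Emit:
drive_tool([
  {"dx":0,"dy":0.002,"dz":0.03,"turn":0,"fingers":-0.35},
  {"dx":0,"dy":0,"dz":0.03,"turn":0,"fingers":-0.35},
  {"dx":0,"dy":0,"dz":0.03,"turn":0,"fingers":-0.35},
  {"dx":0,"dy":0,"dz":0.015,"turn":0,"fingers":-0.35},
  {"dx":0,"dy":0,"dz":0.01,"turn":0,"fingers":-0.35},
  {"dx":0,"dy":0,"dz":0,"turn":0,"fingers":-0.5},
  {"dx":0,"dy":0,"dz":0,"turn":0,"fingers":-0.65},
  {"dx":0,"dy":0,"dz":0,"turn":0,"fingers":-0.8},
  {"dx":0,"dy":0,"dz":0,"turn":0,"fingers":-1},
  {"dx":0,"dy":0,"dz":0,"turn":0,"fingers":-1},
], grip_force=40)

```text
time: 15.75
tool_pos: [0.6487, -0.032, 0.0555]
tool_rot: [-0.127, 0.992, -0.0, 0.001]
contact_force: [-0.6, 0.3, 0.3]
width: 0.0003
grip_force: 0.0
```

```bash
python3 - <<'E'
from fit2 import *
s={"tool_pos":np.zeros(3),"tool_rot":np.array([0,0,0,1.])}
for x in(0,.006,.011):
    print(x,[(z,wproj([[x,0,z]],s)[0].round(0).tolist()) for z in(0,-.005,-.01,-.015,-.02,-.03)])
for w in(.0236,.0138):print(wproj([[.011,w,-.004],[.011,w,-.012],[.011,w,-.02]],s).round(0).tolist())
S=manip.observe();im=manip.read_camera("wrist");cv2.imwrite("pics/w8raw.png",im)
print(im[215:262:3,315].tolist())
E
```

```text
0 [(0, [314.0, 241.0]), (-0.005, [314.0, 245.0]), (-0.01, [314.0, 249.0]), (-0.015, [314.0, 253.0]), (-0.02, [314.0, 257.0]), (-0.03, [314.0, 266.0])]
0.006 [(0, [314.0, 232.0]), (-0.005, [314.0, 236.0]), (-0.01, [314.0, 239.0]), (-0.015, [314.0, 243.0]), (-0.02, [314.0, 247.0]), (-0.03, [314.0, 256.0])]
0.011 [(0, [314.0, 225.0]), (-0.005, [314.0, 228.0]), (-0.01, [314.0, 232.0]), (-0.015, [314.0, 235.0]), (-0.02, [314.0, 239.0]), (-0.03, [314.0, 248.0])]
[[354.0, 227.0], [356.0, 233.0], [357.0, 239.0]]
[[337.0, 227.0], [338.0, 233.0], [339.0, 239.0]]
[[154, 176, 180], [122, 145, 149], [183, 208, 216], [184, 210, 216], [175, 205, 213], [165, 191, 198], [108, 123, 127], [52, 62, 60], [61, 69, 72], [65, 75, 78], [67, 75, 81], [75, 84, 89], [15, 8, 11], [14, 10, 8], [15, 16, 16], [14, 15, 14]]
```

Emit:
drive_tool([
  {"dx":0,"dy":0,"dz":0,"turn":0,"fingers":-0.6},
  {"dx":0,"dy":0,"dz":0,"turn":0,"fingers":-0.35},
  {"dx":0,"dy":0,"dz":0,"turn":0,"fingers":-0.35},
  {"dx":0,"dy":0,"dz":0.004,"turn":0,"fingers":-0.35},
  {"dx":0,"dy":0,"dz":0.004,"turn":0,"fingers":-0.35},
  {"dx":0,"dy":0,"dz":0.004,"turn":0,"fingers":-0.35},
  {"dx":0,"dy":0,"dz":0,"turn":0,"fingers":-0.35},
  {"dx":0,"dy":0,"dz":0,"turn":0,"fingers":-0.35},
  {"dx":0,"dy":0,"dz":0,"turn":0,"fingers":-0.35},
  {"dx":0,"dy":0,"dz":0,"turn":0,"fingers":-0.35},
])

```text
time: 16.8
tool_pos: [0.6483, -0.032, 0.0429]
tool_rot: [-0.127, 0.992, -0.0, 0.0]
contact_force: [0.0, -0.3, 0.2]
width: 0.0278
grip_force: 0.0
```

```bash
python3 - <<'E'
from fit2 import *
s=manip.observe();im=manip.read_camera("wrist");cv2.imwrite("pics/w9raw.png",im)
print(s["time"],s["tool_pos"],s["width"])
g=cv2.GaussianBlur(im,(3,3),0).astype(float)
q=np.array([.6519,.0366,.0468,-.5523,-.0845])
uv=wproj(rimc(q),s);out=wproj(rimc(q,.03,.085),s)-uv
for k in range(0,360,20):
    d=out[k]/np.linalg.norm(out[k]);ts=np.arange(-14,15)
    P=uv[k]+ts[:,None]*d
    if P.min()<1 or P[:,0].max()>638 or P[:,1].max()>398:continue
    v=np.array([g[int(round(y)),int(round(x))] for x,y in P]);gr=np.abs(np.diff(v,axis=0)).sum(1)
    print(k,uv[k].round(),"edge",ts[gr.argmax()]+.5,gr.max().round())
E
```

```text
16.8 [ 0.6483245 -0.0319692  0.0428953] 0.027826991572672162
0 [450. 155.] edge 3.5 242.0
20 [413. 151.] edge 3.5 181.0
40 [375. 161.] edge 3.5 211.0
60 [341. 187.] edge 1.5 265.0
80 [316. 225.] edge 3.5 203.0
100 [306. 271.] edge -5.5 56.0
120 [312. 317.] edge 2.5 86.0
140 [334. 355.] edge -4.5 115.0
160 [366. 381.] edge 3.5 18.0
220 [477. 369.] edge 9.5 28.0
240 [504. 340.] edge 11.5 190.0
260 [521. 306.] edge -3.5 116.0
280 [527. 268.] edge -3.5 83.0
300 [522. 231.] edge -0.5 75.0
320 [506. 197.] edge 0.5 144.0
340 [481. 171.] edge 2.5 120.0
```

Emit:
drive_tool([
  {"dx":0,"dy":0,"dz":0,"turn":0,"fingers":-0.5},
  {"dx":0,"dy":0,"dz":0,"turn":0,"fingers":-0.65},
  {"dx":0,"dy":0,"dz":0,"turn":0,"fingers":-0.75},
  {"dx":0,"dy":0,"dz":0,"turn":0,"fingers":-0.85},
  {"dx":0,"dy":0,"dz":0,"turn":0,"fingers":-1},
  {"dx":0,"dy":0,"dz":0,"turn":0,"fingers":-1},
  {"dx":0,"dy":0,"dz":0,"turn":0,"fingers":-1},
  {"dx":0,"dy":0,"dz":0,"turn":0,"fingers":-1},
  {"dx":0,"dy":0,"dz":0,"turn":0,"fingers":-1},
  {"dx":0,"dy":0,"dz":0,"turn":0,"fingers":-1},
], grip_force=40)

```text
time: 17.85
tool_pos: [0.6481, -0.032, 0.0427]
tool_rot: [-0.127, 0.992, -0.0, -0.0]
contact_force: [-0.2, -1.0, 1.0]
width: 0.0029
grip_force: 37.8
```

Emit:
drive_tool([
  {"dx":0,"dy":0,"dz":-0.01,"turn":0,"fingers":-1},
  {"dx":0,"dy":0,"dz":-0.02,"turn":0,"fingers":-1},
  {"dx":0,"dy":0,"dz":-0.01,"turn":0,"fingers":-1},
  {"dx":0.01,"dy":0,"dz":0,"turn":0,"fingers":-1},
  {"dx":0.025,"dy":0,"dz":0,"turn":0,"fingers":-1},
  {"dx":0.03,"dy":0,"dz":0,"turn":0,"fingers":-1},
  {"dx":0.03,"dy":0,"dz":0,"turn":0,"fingers":-1},
  {"dx":0.015,"dy":0,"dz":0,"turn":0,"fingers":-1},
  {"dx":0,"dy":0,"dz":0,"turn":0,"fingers":-1},
  {"dx":0,"dy":0,"dz":0,"turn":0,"fingers":-1},
])

```text
time: 18.85
tool_pos: [0.5417, -0.0598, 0.0826]
tool_rot: [-0.127, 0.992, -0.0, 0.0]
contact_force: [0.1, -0.0, -1.0]
width: 0.0026
grip_force: 37.5
```

Emit:
drive_tool([
  {"dx":0,"dy":0,"dz":0.02,"turn":0,"fingers":-1},
  {"dx":0,"dy":0,"dz":0.01,"turn":0,"fingers":-1},
  {"dx":0,"dy":0,"dz":0.004,"turn":0,"fingers":-1},
  {"dx":0,"dy":0,"dz":0.002,"turn":0,"fingers":-1},
  {"dx":0,"dy":0,"dz":0,"turn":0,"fingers":-1},
  {"dx":0,"dy":0,"dz":0,"turn":0,"fingers":-1},
  {"dx":0,"dy":0,"dz":0,"turn":0,"fingers":-1},
  {"dx":0,"dy":0,"dz":0,"turn":0,"fingers":-1},
  {"dx":0,"dy":0,"dz":0,"turn":0,"fingers":-1},
  {"dx":0,"dy":0,"dz":0,"turn":0,"fingers":-1},
])

```text
time: 19.85
tool_pos: [0.5418, -0.0597, 0.0469]
tool_rot: [-0.127, 0.992, -0.0, 0.0]
contact_force: [-0.5, -1.2, -0.4]
width: 0.0032
grip_force: 37.8
```

Emit:
drive_tool([
  {"dx":0,"dy":0,"dz":0.003,"turn":0,"fingers":-1},
  {"dx":0,"dy":0,"dz":0.002,"turn":0,"fingers":-1},
  {"dx":-0.005,"dy":0,"dz":0.001,"turn":0,"fingers":-1},
  {"dx":-0.005,"dy":0,"dz":0.001,"turn":0,"fingers":-1},
  {"dx":-0.005,"dy":0,"dz":0.001,"turn":0,"fingers":-1},
  {"dx":-0.005,"dy":0,"dz":0.001,"turn":0,"fingers":-1},
  {"dx":-0.005,"dy":0,"dz":0,"turn":0,"fingers":-1},
  {"dx":-0.005,"dy":0,"dz":0,"turn":0,"fingers":-1},
  {"dx":0,"dy":0,"dz":0,"turn":0,"fingers":-1},
  {"dx":0,"dy":0,"dz":0,"turn":0,"fingers":-1},
], grip_force=20)

```text
time: 20.85
tool_pos: [0.5712, -0.0517, 0.0377]
tool_rot: [-0.127, 0.992, 0.0, 0.0]
contact_force: [-0.2, -0.1, 3.5]
width: 0.0028
grip_force: 46.8
```

```bash
cat >> fit2.py <<'E'
def edges(im,s,q,rng=14,thr=60,step=6):
    g=cv2.GaussianBlur(im,(3,3),0).astype(float);uv=wproj(rimc(q),s);out=wproj(rimc(q,.03,.085),s)-uv;E=[]
    for k in range(0,360,step):
        d=out[k]/np.linalg.norm(out[k]);ts=np.arange(-rng,rng+1);P=uv[k]+ts[:,None]*d
        if P.min()<1 or P[:,0].max()>638 or P[:,1].max()>398:continue
        v=np.array([g[int(round(y)),int(round(x))] for x,y in P]);gr=np.abs(np.diff(v,axis=0)).sum(1)
        i=gr.argmax()
        if gr[i]>thr:E.append(uv[k]+(ts[i]+.5)*d)
    return np.array(E)
def refine(im,s,q,n=4,rng=25,level=False):
    q=np.array(q,float)
    for i in range(n):
        E=edges(im,s,q,max(6,rng//(i+1)))
        idx=[0,1] if level else range(5)
        def f(p):
            Q=q.copy();Q[list(idx)]=p;return np.minimum(cKDTree(wproj(rimc(Q),s)).query(E)[0],30)
        r=least_squares(f,q[list(idx)],x_scale=.01,loss="soft_l1",f_scale=1.5);q[list(idx)]=r.x
    ax=axv(q[3],q[4]);e=f(r.x)
    print("mid",q[:3].round(4),"tilt",np.degrees(np.arccos(ax[2])).round(1),"ax",ax.round(3),"crown",(q[:3]-.03*ax).round(4),"n",len(E),"median",np.median(e).round(2),"in2px",(e<2).mean().round(2))
    return q
E
python3 - <<'E'
from fit2 import *
s=manip.observe();im=manip.read_camera("wrist");cv2.imwrite("pics/w10raw.png",im)
print(s["tool_pos"],s["width"],s["contact_force"])
for a,b in((-.55,-.08),(-.3,0),(0,0),(-.3,-.3)):
    refine(im,s,[s["tool_pos"][0]+.004,s["tool_pos"][1]+.069,.045,a,b])
E
```

```text
[ 0.5711973  -0.05174898  0.03774557] 0.002787681681002121 [-0.15814277 -0.07361918  3.5168152 ]Traceback (most recent call last):
  File "<stdin>", line 5, in <module>
  File "fit2.py", line 25, in refine
    r=least_squares(f,q[list(idx)],x_scale=.01,loss="soft_l1",f_scale=1.5);q[list(idx)]=r.x
    return func(*args, **kwargs)
    result = trf(vector_fun.fun, vector_fun.jac, x0, f0, J0, lb, ub, ftol, xtol,
                 gtol, max_nfev, x_scale, loss_function, tr_solver,
                 tr_options.copy(), verbose, callback=callback_wrapped)
    return trf_no_bounds(
        fun, jac, x0, f0, J0, ftol, xtol, gtol, max_nfev, x_scale,
        loss_function, tr_solver, tr_options, verbose, callback=callback)
    f_new = fun(x_new)
    self._update_fun()
    ~~~~~~~~~~~~~~~~^^
    self.f = self.fun_wrapped(xp_copy(self.x))
             ~~~~~~~~~~~~~~~~^^^^^^^^^^^^^^^^^
    return np.atleast_1d(self.fun(x))
                         ~~~~~~~~^^^
    return self.f(x, *self.args, **self.kwargs)
           ~~~~~~^^^^^^^^^^^^^^^^^^^^^^^^^^^^^^
  File "fit2.py", line 24, in f
    Q=q.copy();Q[list(idx)]=p;return np.minimum(cKDTree(wproj(rimc(Q),s)).query(E)[0],30)
                                                        ~~~~~^^^^^^^^^^^
  File "fit.py", line 14, in wproj
    m=manip.camera_model("wrist");K=np.array(m["camera_matrix"]);T=np.array(m["T_tool_cam"]);s=s or manip.observe()
ValueError: time passes only in moves, steps and waits
```

```bash
python3 - <<'E'
from bench import manip
import pickle
pickle.dump({n:manip.camera_model(n) for n in("scene","top","wrist")},open("cam.pkl","wb"))
E
sed -i 's/manip\.camera_model(\([^)]*\))/CAM[\1]/' h.py fit.py; sed -i '2a import pickle\nCAM=pickle.load(open("cam.pkl","rb"))' h.py
sed -i 's/s=s or manip.observe()/s=s if s is not None else manip.observe()/' fit.py
python3 - <<'E'
from fit2 import *
s=manip.observe();im=cv2.imread("pics/w10raw.png")
for a,b in((-.55,-.08),(-.3,0),(0,0),(-.3,-.3)):
    refine(im,s,[s["tool_pos"][0]+.004,s["tool_pos"][1]+.069,.045,a,b])
E
```

```text
mid [0.5636 0.0166 0.0459] tilt 25.2 ax [-0.416 -0.09   0.905] crown [0.5761 0.0193 0.0188] n 45 median 0.45 in2px 0.82
mid [0.5633 0.0151 0.0485] tilt 23.6 ax [-0.396 -0.053  0.917] crown [0.5752 0.0167 0.021 ] n 45 median 1.09 in2px 0.76
mid [0.5695 0.0175 0.052 ] tilt 10.7 ax [-0.185  0.025  0.982] crown [0.575  0.0167 0.0225] n 29 median 0.99 in2px 0.76
mid [0.5632 0.0162 0.0473] tilt 25.8 ax [-0.43  -0.061  0.901] crown [0.5762 0.018  0.0203] n 44 median 0.52 in2px 0.84
```

Emit:
drive_tool([
  {"dx":0,"dy":0,"dz":0,"turn":0,"fingers":-0.92},
  {"dx":0,"dy":0,"dz":0,"turn":0,"fingers":-0.9},
  {"dx":0,"dy":0,"dz":0,"turn":0,"fingers":-0.88},
  {"dx":0,"dy":0,"dz":0,"turn":0,"fingers":-0.86},
  {"dx":0,"dy":0,"dz":0,"turn":0,"fingers":-0.82},
  {"dx":0,"dy":0,"dz":0,"turn":0,"fingers":-0.75},
  {"dx":0,"dy":0,"dz":0,"turn":0,"fingers":-0.6},
  {"dx":0,"dy":0,"dz":0,"turn":0,"fingers":-0.5},
  {"dx":0,"dy":0,"dz":0,"turn":0,"fingers":-0.4},
  {"dx":0,"dy":0,"dz":0,"turn":0,"fingers":-0.4},
])

```text
time: 21.9
tool_pos: [0.5707, -0.0521, 0.0377]
tool_rot: [-0.127, 0.992, -0.0, -0.0]
contact_force: [0.6, -0.2, -0.1]
width: 0.0256
grip_force: 0.0
```

```bash
python3 - <<'E'
from fit2 import *
s=manip.observe();im=manip.read_camera("wrist");cv2.imwrite("pics/w11raw.png",im)
print(s["tool_pos"],s["width"],s["contact_force"])
for a,b in((-.4,0),(-.2,0),(0,0)):
    refine(im,s,[s["tool_pos"][0]-.003,s["tool_pos"][1]+.069,.035,a,b])
E
```

```text
[ 0.57070501 -0.05209809  0.03765158] 0.02561795563023747 [ 0.6136696  -0.22553093 -0.0922396 ]
mid [0.5876 0.0396 0.0058] tilt 26.8 ax [-0.436 -0.114  0.892] crown [ 0.6007  0.043  -0.021 ] n 47 median 2.53 in2px 0.43
mid [0.5806 0.0174 0.0293] tilt 1.7 ax [ 0.001 -0.029  1.   ] crown [ 0.5805  0.0182 -0.0007] n 43 median 1.45 in2px 0.63
mid [0.5792 0.0164 0.0285] tilt 4.6 ax [ 0.049 -0.064  0.997] crown [ 0.5777  0.0183 -0.0014] n 44 median 1.58 in2px 0.61
```

Emit:
drive_tool([
  {"dx":-0.013,"dy":-0.003,"dz":0,"turn":0,"fingers":-0.4},
  {"dx":-0.013,"dy":-0.002,"dz":0,"turn":0,"fingers":-0.4},
  {"dx":0,"dy":0,"dz":0.003,"turn":0,"fingers":-0.4},
  {"dx":0,"dy":0,"dz":0.003,"turn":0,"fingers":-0.4},
  {"dx":0,"dy":0,"dz":0,"turn":0,"fingers":-0.55},
  {"dx":0,"dy":0,"dz":0,"turn":0,"fingers":-0.7},
  {"dx":0,"dy":0,"dz":0,"turn":0,"fingers":-0.8},
  {"dx":0,"dy":0,"dz":0,"turn":0,"fingers":-0.9},
  {"dx":0,"dy":0,"dz":0,"turn":0,"fingers":-1},
  {"dx":0,"dy":0,"dz":0,"turn":0,"fingers":-1},
], grip_force=25)

```text
time: 22.95
tool_pos: [0.5972, -0.0504, 0.0318]
tool_rot: [-0.127, 0.992, -0.0, 0.0]
contact_force: [0.8, -0.2, -0.8]
width: 0.0019
grip_force: 23.1
```

```bash
python3 - <<'E'
from fit2 import *
s=manip.observe();im=manip.read_camera("wrist");cv2.imwrite("pics/w12raw.png",im)
print(s["tool_pos"],s["width"],s["contact_force"])
for a,b in((-.1,0),(0,.15),(0,0)):
    refine(im,s,[.580,.017,.03,a,b])
refine(im,s,[.580,.017,.03,0,0],level=True)
E
```

```text
[ 0.59718464 -0.0504274   0.03176625] 0.00187574597594208 [ 0.83823631 -0.1747728  -0.84246638]
mid [0.5785 0.0191 0.0275] tilt 2.0 ax [ 0.029 -0.021  0.999] crown [ 0.5776  0.0198 -0.0025] n 45 median 1.81 in2px 0.58
mid [0.5792 0.0155 0.0336] tilt 3.2 ax [0.005 0.056 0.998] crown [0.5791 0.0138 0.0037] n 45 median 1.14 in2px 0.76
mid [0.5781 0.0188 0.0286] tilt 1.5 ax [0.024 0.012 1.   ] crown [ 0.5774  0.0184 -0.0014] n 46 median 1.22 in2px 0.67
mid [0.5789 0.0182 0.03  ] tilt 0.0 ax [0. 0. 1.] crown [0.5789 0.0182 0.    ] n 45 median 2.11 in2px 0.4
```

Emit:
drive_tool([
  {"dx":0,"dy":0,"dz":0,"turn":0,"fingers":-0.8},
  {"dx":0,"dy":0,"dz":0,"turn":0,"fingers":-0.55},
  {"dx":0,"dy":0,"dz":0.003,"turn":0,"fingers":-0.5},
  {"dx":0,"dy":0,"dz":0.003,"turn":0,"fingers":-0.5},
  {"dx":0,"dy":0,"dz":0,"turn":0,"fingers":-0.6},
  {"dx":0,"dy":0,"dz":0,"turn":0,"fingers":-0.7},
  {"dx":0,"dy":0,"dz":0,"turn":0,"fingers":-0.8},
  {"dx":0,"dy":0,"dz":0,"turn":0,"fingers":-0.9},
  {"dx":0,"dy":0,"dz":0,"turn":0,"fingers":-1},
  {"dx":0,"dy":0,"dz":0,"turn":0,"fingers":-1},
], grip_force=25)

```text
time: 24.0
tool_pos: [0.5972, -0.0503, 0.0258]
tool_rot: [-0.127, 0.992, 0.0, 0.0]
contact_force: [-0.1, 0.3, 1.3]
width: 0.0041
grip_force: 23.2
```

Emit:
drive_tool([
  {"dx":0,"dy":0,"dz":-0.005,"turn":0,"fingers":-1},
  {"dx":0,"dy":0,"dz":-0.015,"turn":0,"fingers":-1},
  {"dx":0,"dy":0,"dz":-0.025,"turn":0,"fingers":-1},
  {"dx":0,"dy":0,"dz":-0.03,"turn":0,"fingers":-1},
  {"dx":0,"dy":0,"dz":-0.025,"turn":0,"fingers":-1},
  {"dx":0,"dy":0,"dz":-0.01,"turn":0,"fingers":-1},
  {"dx":0,"dy":0,"dz":0,"turn":0,"fingers":-1},
  {"dx":0,"dy":0,"dz":0,"turn":0,"fingers":-1},
  {"dx":0,"dy":0,"dz":0,"turn":0,"fingers":-1},
  {"dx":0,"dy":0,"dz":0,"turn":0,"fingers":-1},
])

```text
time: 25.0
tool_pos: [0.5961, -0.0502, 0.1342]
tool_rot: [-0.127, 0.992, 0.0, -0.001]
contact_force: [-0.4, 0.0, -1.0]
width: 0.0037
grip_force: 24.8
```

```bash
python3 - <<'E'
from fit2 import *
s=manip.observe();im=manip.read_camera("wrist");cv2.imwrite("pics/w13raw.png",im)
print(s["tool_pos"],s["width"],s["grip_force"],s["contact_force"],s["ft_torque"])
for a,b in((-.05,.2),(0,.0),(-.05,-.1)):
    refine(im,s,[.579,.018,.14,a,b])
E
```

```text
[ 0.59614508 -0.05021398  0.13416935] 0.003689513237567865 24.849960613064468 [-0.39404362  0.00100227 -0.96793132] [-0.07091216 -0.01079811  0.01190184]
mid [0.5838 0.0166 0.1234] tilt 8.6 ax [-0.149 -0.007  0.989] crown [0.5883 0.0168 0.0937] n 35 median 1.61 in2px 0.6
mid [0.5841 0.0187 0.1241] tilt 9.2 ax [-0.141 -0.077  0.987] crown [0.5883 0.021  0.0945] n 36 median 1.9 in2px 0.53
mid [0.5867 0.0165 0.14  ] tilt 20.4 ax [-0.348 -0.027  0.937] crown [0.5971 0.0173 0.1119] n 36 median 2.56 in2px 0.36
```

Emit:
drive_tool([
  {"dx":0.008,"dy":-0.015,"dz":0,"turn":0,"fingers":-1},
  {"dx":0.016,"dy":-0.03,"dz":0,"turn":0,"fingers":-1},
  {"dx":0.017,"dy":-0.032,"dz":0,"turn":0,"fingers":-1},
  {"dx":0.017,"dy":-0.032,"dz":0,"turn":0,"fingers":-1},
  {"dx":0.017,"dy":-0.032,"dz":0,"turn":0,"fingers":-1},
  {"dx":0.017,"dy":-0.032,"dz":0,"turn":0,"fingers":-1},
  {"dx":0.017,"dy":-0.032,"dz":0,"turn":0,"fingers":-1},
  {"dx":0.012,"dy":-0.022,"dz":0,"turn":0,"fingers":-1},
  {"dx":0.006,"dy":-0.01,"dz":0,"turn":0,"fingers":-1},
  {"dx":0,"dy":0,"dz":0,"turn":0,"fingers":-1},
])

```text
time: 26.05
tool_pos: [0.5331, -0.3134, 0.1353]
tool_rot: [-0.126, 0.992, 0.0, -0.0]
contact_force: [-0.7, -0.1, -1.6]
width: 0.0035
grip_force: 24.9
```

```bash
python3 - <<'E'
from fit2 import *
s=manip.observe();im=manip.read_camera("wrist");cv2.imwrite("pics/w14raw.png",im);cv2.imwrite("pics/t4.png",manip.read_camera("top"))
print(s["tool_pos"],s["width"],s["contact_force"])
x,y,z=s["tool_pos"]
for a,b in((-.05,.2),(0,.0)): refine(im,s,[x-.017,y+.067,z-.011,a,b],rng=15)
E
```

```text
[ 0.53310631 -0.31343154  0.13533055] 0.003549984894623549 [-0.65100706 -0.13453707 -1.62887987]
mid [ 0.5174 -0.2552  0.1252] tilt 12.3 ax [-0.03   0.212  0.977] crown [ 0.5183 -0.2616  0.0959] n 49 median 1.05 in2px 0.67
mid [ 0.5177 -0.2545  0.1228] tilt 10.4 ax [-0.047  0.173  0.984] crown [ 0.5191 -0.2597  0.0933] n 49 median 1.57 in2px 0.55
```

Emit:
drive_tool([
  {"dx":0,"dy":0.004,"dz":0.01,"turn":0,"fingers":-1},
  {"dx":0,"dy":0,"dz":0.015,"turn":0,"fingers":-1},
  {"dx":0,"dy":0,"dz":0.012,"turn":0,"fingers":-1},
  {"dx":0,"dy":0,"dz":0.006,"turn":0,"fingers":-1},
  {"dx":0,"dy":0,"dz":0.003,"turn":0,"fingers":-1},
  {"dx":0,"dy":0,"dz":0.003,"turn":0,"fingers":-1},
  {"dx":0,"dy":0,"dz":0.003,"turn":0,"fingers":-1},
  {"dx":0,"dy":0,"dz":0.003,"turn":0,"fingers":-1},
  {"dx":0,"dy":0,"dz":0,"turn":0,"fingers":-1},
  {"dx":0,"dy":0,"dz":0,"turn":0,"fingers":-1},
], grip_force=20)

```text
time: 27.15
tool_pos: [0.533, -0.308, 0.0808]
tool_rot: [-0.127, 0.992, -0.0, 0.0]
contact_force: [0.7, 0.3, -1.2]
width: 0.0035
grip_force: 24.7
```

```bash
python3 - <<'E'
from fit2 import *
s=manip.observe();im=manip.read_camera("wrist");cv2.imwrite("pics/w15raw.png",im)
print(s["tool_pos"],s["width"],s["contact_force"],s["ft_torque"])
x,y,z=s["tool_pos"]
for a,b in((-.05,.2),): refine(im,s,[x-.016,y+.058,z-.011,a,b],rng=15)
E
```

```text
[ 0.53301732 -0.30795398  0.08081611] 0.0034771857866767886 [ 0.71275413  0.33845022 -1.15547726] [-0.03582735  0.00267351 -0.03095519]
mid [ 0.5172 -0.2474  0.0703] tilt 8.2 ax [-0.019  0.142  0.99 ] crown [ 0.5178 -0.2517  0.0406] n 48 median 1.54 in2px 0.58
```

Emit:
drive_tool([
  {"dx":0,"dy":0,"dz":0.002,"turn":0,"fingers":-1},
  {"dx":0,"dy":0,"dz":0.002,"turn":0,"fingers":-1},
  {"dx":0,"dy":0,"dz":0.002,"turn":0,"fingers":-1},
  {"dx":0,"dy":0,"dz":0.002,"turn":0,"fingers":-1},
  {"dx":0,"dy":-0.001,"dz":0.002,"turn":0,"fingers":-1},
  {"dx":0,"dy":-0.001,"dz":0.002,"turn":0,"fingers":-1},
  {"dx":0,"dy":-0.001,"dz":0.002,"turn":0,"fingers":-1},
  {"dx":0,"dy":-0.001,"dz":0.001,"turn":0,"fingers":-1},
  {"dx":0,"dy":0,"dz":0,"turn":0,"fingers":-1},
  {"dx":0,"dy":0,"dz":0,"turn":0,"fingers":-1},
])

```text
time: 28.2
tool_pos: [0.5339, -0.3116, 0.0656]
tool_rot: [-0.127, 0.992, 0.0, -0.0]
contact_force: [-0.0, 0.2, -0.6]
width: 0.0038
grip_force: 26.3
```

```bash
python3 - <<'E'
from fit2 import *
s=manip.observe();im=manip.read_camera("wrist");cv2.imwrite("pics/w16raw.png",im)
print(s["tool_pos"],s["width"],s["contact_force"],s["ft_torque"])
x,y,z=s["tool_pos"]
for a,b in((-.05,.2),(0,.05)): refine(im,s,[x-.016,y+.058,z-.008,a,b],rng=15)
E
```

```text
[ 0.53391942 -0.31164308  0.0655998 ] 0.0038400658395611378 [-0.02544497  0.195042   -0.58203553] [0.19579254 0.06452071 0.01825752]
mid [ 0.5158 -0.2506  0.0656] tilt 4.5 ax [0.058 0.053 0.997] crown [ 0.5141 -0.2522  0.0357] n 48 median 1.63 in2px 0.6
mid [ 0.5161 -0.2491  0.0645] tilt 4.3 ax [0.045 0.059 0.997] crown [ 0.5147 -0.2509  0.0345] n 47 median 1.28 in2px 0.62
```

Emit:
drive_tool([
  {"dx":0,"dy":-0.001,"dz":0.0015,"turn":0,"fingers":-1},
  {"dx":0,"dy":-0.001,"dz":0.0015,"turn":0,"fingers":-1},
  {"dx":0,"dy":-0.001,"dz":0.0015,"turn":0,"fingers":-1},
  {"dx":0,"dy":-0.001,"dz":0.0015,"turn":0,"fingers":-1},
  {"dx":0,"dy":-0.001,"dz":0.0015,"turn":0,"fingers":-1},
  {"dx":0,"dy":0,"dz":0.0015,"turn":0,"fingers":-1},
  {"dx":0,"dy":0,"dz":0.001,"turn":0,"fingers":-1},
  {"dx":0,"dy":0,"dz":0.001,"turn":0,"fingers":-1},
  {"dx":0,"dy":0,"dz":0,"turn":0,"fingers":-1},
  {"dx":0,"dy":0,"dz":0,"turn":0,"fingers":-1},
])

```text
time: 29.25
tool_pos: [0.5354, -0.3167, 0.0548]
tool_rot: [-0.127, 0.992, -0.0, 0.0]
contact_force: [0.5, 0.3, 0.8]
width: 0.0035
grip_force: 29.6
```

```bash
python3 - <<'E'
from fit2 import *
s=manip.observe();im=manip.read_camera("wrist");cv2.imwrite("pics/w17raw.png",im)
print(s["tool_pos"],s["width"],s["contact_force"],s["ft_torque"])
x,y,z=s["tool_pos"]
for a,b in((-.05,.2),(0,.05)): refine(im,s,[.516,-.25,.06,a,b],rng=15)
E
```

```text
[ 0.53538586 -0.31674264  0.05483446] 0.003512756918552157 [0.51407814 0.31737737 0.78636339] [ 0.12768095  0.08513981 -0.00936297]
mid [ 0.5184 -0.2525  0.0641] tilt 4.4 ax [-0.026  0.071  0.997] crown [ 0.5192 -0.2547  0.0342] n 45 median 1.2 in2px 0.69
mid [ 0.5184 -0.2522  0.0629] tilt 3.4 ax [-0.002  0.06   0.998] crown [ 0.5185 -0.254   0.033 ] n 45 median 1.33 in2px 0.76
```

Emit:
drive_tool([
  {"dx":0,"dy":0,"dz":0.0015,"turn":0,"fingers":-1},
  {"dx":0,"dy":0,"dz":0.0015,"turn":0,"fingers":-1},
  {"dx":0,"dy":0,"dz":0.0015,"turn":0,"fingers":-1},
  {"dx":0,"dy":0,"dz":0,"turn":0,"fingers":-0.92},
  {"dx":0,"dy":0,"dz":0,"turn":0,"fingers":-0.9},
  {"dx":0,"dy":0,"dz":0,"turn":0,"fingers":-0.87},
  {"dx":0,"dy":0,"dz":0,"turn":0,"fingers":-0.83},
  {"dx":0,"dy":0,"dz":0,"turn":0,"fingers":-0.75},
  {"dx":0,"dy":0,"dz":0,"turn":0,"fingers":-0.6},
  {"dx":0,"dy":0,"dz":0,"turn":0,"fingers":-0.5},
])

```text
time: 30.3
tool_pos: [0.535, -0.3163, 0.0497]
tool_rot: [-0.127, 0.992, 0.0, -0.0]
contact_force: [0.7, -0.5, 1.1]
width: 0.0212
grip_force: 0.0
```

Emit:
drive_tool([
  {"dx":0,"dy":0,"dz":0,"turn":0,"fingers":-0.4},
  {"dx":0,"dy":0,"dz":-0.01,"turn":0,"fingers":-0.4},
  {"dx":0,"dy":0,"dz":-0.02,"turn":0,"fingers":-0.4},
  {"dx":0,"dy":0,"dz":-0.04,"turn":0,"fingers":-0.4},
  {"dx":0,"dy":0,"dz":-0.05,"turn":0,"fingers":-0.4},
  {"dx":0,"dy":0,"dz":-0.04,"turn":0,"fingers":-0.2},
  {"dx":0,"dy":0,"dz":0,"turn":0,"fingers":0},
  {"dx":0,"dy":0,"dz":0,"turn":0,"fingers":0},
  {"dx":0,"dy":0,"dz":0,"turn":0,"fingers":0},
  {"dx":0,"dy":0,"dz":0,"turn":0,"fingers":0},
])

```text
time: 31.3
tool_pos: [0.5343, -0.3159, 0.2085]
tool_rot: [-0.127, 0.992, 0.001, -0.001]
contact_force: [-0.4, -0.7, 1.5]
width: 0.0427
grip_force: 0.0
```

```bash
python3 - <<'E'
from fit2 import *
s=manip.observe();im=manip.read_camera("wrist");cv2.imwrite("pics/w18raw.png",im);cv2.imwrite("pics/t5.png",manip.read_camera("top"));
print(s["tool_pos"],s["width"],s["contact_force"])
for a,b in((-.05,.1),(0,.0)): refine(im,s,[.517,-.25,.058,a,b],rng=15)
E
```

```text
[ 0.53433517 -0.31590894  0.20853193] 0.042748640935726424 [-0.38682219 -0.68479765  1.52941611]
mid [ 0.5172 -0.2503  0.0586] tilt 2.9 ax [0.044 0.024 0.999] crown [ 0.5159 -0.251   0.0287] n 60 median 0.53 in2px 0.92
mid [ 0.5171 -0.2502  0.0582] tilt 2.5 ax [0.035 0.025 0.999] crown [ 0.5161 -0.251   0.0282] n 59 median 0.5 in2px 0.93
```

Emit:
drive_tool([
  {"dx":0,"dy":0.02,"dz":-0.03,"turn":0,"fingers":-0.2},
  {"dx":-0.004,"dy":0.044,"dz":0,"turn":0,"fingers":-0.2},
  {"dx":-0.005,"dy":0.048,"dz":0,"turn":0,"fingers":-0.2},
  {"dx":-0.005,"dy":0.048,"dz":0,"turn":0,"fingers":-0.2},
  {"dx":-0.005,"dy":0.048,"dz":0,"turn":0,"fingers":-0.2},
  {"dx":-0.005,"dy":0.048,"dz":0,"turn":0,"fingers":-0.2},
  {"dx":-0.005,"dy":0.048,"dz":0,"turn":0,"fingers":-0.2},
  {"dx":-0.005,"dy":0.048,"dz":0,"turn":0,"fingers":-0.2},
  {"dx":-0.005,"dy":0.048,"dz":0,"turn":0,"fingers":-0.2},
  {"dx":-0.005,"dy":0.048,"dz":0,"turn":0,"fingers":-0.2},
])

```text
time: 32.4
tool_pos: [0.4639, 0.1298, 0.2397]
tool_rot: [-0.127, 0.992, 0.0, -0.0]
contact_force: [-0.1, -0.3, -0.4]
width: 0.0344
grip_force: 0.0
```

Emit:
drive_tool([
  {"dx":-0.005,"dy":0.048,"dz":0,"turn":0,"fingers":-0.2},
  {"dx":-0.005,"dy":0.048,"dz":0,"turn":0,"fingers":-0.2},
  {"dx":-0.005,"dy":0.048,"dz":0,"turn":0,"fingers":-0.2},
  {"dx":-0.005,"dy":0.045,"dz":0,"turn":0,"fingers":-0.2},
  {"dx":-0.002,"dy":0.026,"dz":0,"turn":6,"fingers":-0.2},
  {"dx":0,"dy":0,"dz":0.03,"turn":0,"fingers":-0.2},
  {"dx":0,"dy":0,"dz":0.02,"turn":0,"fingers":-0.2},
  {"dx":0,"dy":0,"dz":0,"turn":0,"fingers":-0.2},
  {"dx":0,"dy":0,"dz":0,"turn":0,"fingers":-0.2},
  {"dx":0,"dy":0,"dz":0,"turn":0,"fingers":-0.2},
])

```text
time: 33.4
tool_pos: [0.4327, 0.3418, 0.1913]
tool_rot: [-0.075, 0.997, 0.0, 0.001]
contact_force: [0.7, 0.2, -0.1]
width: 0.0346
grip_force: 0.0
```

```bash
python3 - <<'E'
from fit2 import *
s=manip.observe();im=manip.read_camera("wrist");cv2.imwrite("pics/w19raw.png",im)
print(s["time"],s["tool_pos"],s["tool_rot"],s["width"],s["joint_positions"][5])
a52=np.tan(np.radians(52))
for yaw,m in((.4167,[.4785,.2858,.0866]),(.37,[.475,.283,.081])):
    q=refine(im,s,m+[-a52*np.cos(yaw),-a52*np.sin(yaw)],rng=12)
    ax=axv(*q[3:]);mc=q[:3]+.03*ax;b=np.array([-ax[0],-ax[1],0]);b/=np.linalg.norm(b);hl=np.array([-b[1],b[0],0]);u=np.cross(ax,hl);u*=np.sign(u[2])
    phs=np.radians(np.arange(60,100,1));N=[np.cos(.2094)*(np.cos(p)*u+np.sin(p)*hl)-np.sin(.2094)*ax for p in phs]
    i=np.argmin([abs(n[2]) for n in N]);p=phs[i];P=mc+.071*(np.cos(p)*u+np.sin(p)*hl)
    print("yaw",np.arctan2(b[1],b[0]).round(3),"top z",(mc+.071*u)[2].round(3),"phi",np.degrees(p),"P",P.round(4),"n ang",np.degrees(np.arctan2(N[i][1],N[i][0])).round(1))
E
```

```text
33.4 [0.43270701 0.34180037 0.19126919] [-7.48072447e-02  9.97197709e-01  3.57841233e-04  6.91301521e-04] 0.034621548791708874 0.3849146824540816
mid [0.4766 0.2845 0.0842] tilt 52.0 ax [-0.736 -0.282  0.616] crown [0.4987 0.293  0.0657] n 59 median 0.6 in2px 0.81
yaw 0.366 top z 0.159 phi 80.0 P [0.4366 0.344  0.1124] n ang 95.4
mid [0.4764 0.2846 0.0849] tilt 52.7 ax [-0.74  -0.291  0.607] crown [0.4986 0.2933 0.0667] n 59 median 0.64 in2px 0.8
yaw 0.375 top z 0.16 phi 81.0 P [0.4348 0.3435 0.112 ] n ang 96.6
```

Emit:
drive_tool([
  {"dx":-0.003,"dy":0,"dz":0.03,"turn":2.6,"fingers":-0.2},
  {"dx":0,"dy":0,"dz":0.035,"turn":0,"fingers":-0.3},
  {"dx":0,"dy":0,"dz":0.025,"turn":0,"fingers":-0.35},
  {"dx":0,"dy":0,"dz":0.015,"turn":0,"fingers":-0.35},
  {"dx":0,"dy":0,"dz":0.006,"turn":0,"fingers":-0.35},
  {"dx":0,"dy":0,"dz":0,"turn":0,"fingers":-0.6},
  {"dx":0,"dy":0,"dz":0,"turn":0,"fingers":-0.8},
  {"dx":0,"dy":0,"dz":0,"turn":0,"fingers":-0.9},
  {"dx":0,"dy":0,"dz":0,"turn":0,"fingers":-1},
  {"dx":0,"dy":0,"dz":0,"turn":0,"fingers":-1},
], grip_force=30)

```text
time: 34.45
tool_pos: [0.4352, 0.3423, 0.0797]
tool_rot: [-0.052, 0.999, 0.0, 0.0]
contact_force: [-0.3, 0.9, -1.1]
width: 0.004
grip_force: 28.9
```

Emit:
drive_tool([
  {"dx":0,"dy":0,"dz":-0.006,"turn":0,"fingers":-1},
  {"dx":-0.005,"dy":0.001,"dz":-0.002,"turn":0,"fingers":-1},
  {"dx":-0.005,"dy":0.001,"dz":-0.002,"turn":0,"fingers":-1},
  {"dx":-0.005,"dy":0.001,"dz":-0.003,"turn":0,"fingers":-1},
  {"dx":-0.005,"dy":0.001,"dz":-0.003,"turn":0,"fingers":-1},
  {"dx":-0.005,"dy":0.001,"dz":-0.003,"turn":0,"fingers":-1},
  {"dx":-0.005,"dy":0.001,"dz":-0.003,"turn":0,"fingers":-1},
  {"dx":-0.005,"dy":0.001,"dz":-0.003,"turn":0,"fingers":-1},
  {"dx":0,"dy":0,"dz":0,"turn":0,"fingers":-1},
  {"dx":0,"dy":0,"dz":0,"turn":0,"fingers":-1},
])

```text
time: 35.45
tool_pos: [0.468, 0.3524, 0.1043]
tool_rot: [-0.052, 0.999, -0.0, -0.001]
contact_force: [-6.0, -0.8, 3.2]
width: 0.0038
grip_force: 34.7
```

```bash
python3 - <<'E'
from fit2 import *
s=manip.observe();im=manip.read_camera("wrist");cv2.imwrite("pics/w20raw.png",im)
print(s["tool_pos"],s["width"],s["grip_force"],s["contact_force"],s["ft_torque"])
x,y,z=s["tool_pos"]
for t in(52,40,30,20):
    T=np.tan(np.radians(t)); refine(im,s,[x+.02,y-.062,z+.005,-T*.93,-T*.36],rng=16)
E
```

```text
[0.46804618 0.35236493 0.10425859] 0.003836978019746558 34.69397921879818 [-6.01757508 -0.79795261  3.22645654] [-0.30543423  1.13381875 -0.1930262 ]
mid [0.4909 0.2848 0.1139] tilt 36.8 ax [-0.599 -0.018  0.801] crown [0.5089 0.2854 0.0899] n 46 median 0.47 in2px 0.87
mid [0.4905 0.286  0.1155] tilt 34.2 ax [-0.561 -0.04   0.827] crown [0.5074 0.2872 0.0907] n 45 median 0.55 in2px 0.93
mid [0.49   0.2868 0.118 ] tilt 33.3 ax [-0.544 -0.072  0.836] crown [0.5064 0.2889 0.0929] n 44 median 0.56 in2px 0.91
mid [0.4904 0.2865 0.1175] tilt 34.2 ax [-0.559 -0.06   0.827] crown [0.5071 0.2883 0.0927] n 44 median 0.42 in2px 0.98
```

Emit:
drive_tool([
  {"dx":-0.005,"dy":0.001,"dz":0,"turn":0,"fingers":-1},
  {"dx":-0.005,"dy":0.001,"dz":0,"turn":0,"fingers":-1},
  {"dx":-0.005,"dy":0.001,"dz":0,"turn":0,"fingers":-1},
  {"dx":-0.005,"dy":0.001,"dz":0,"turn":0,"fingers":-1},
  {"dx":-0.005,"dy":0.001,"dz":-0.001,"turn":0,"fingers":-1},
  {"dx":-0.005,"dy":0.001,"dz":-0.001,"turn":0,"fingers":-1},
  {"dx":0,"dy":0,"dz":0,"turn":0,"fingers":-1},
  {"dx":0,"dy":0,"dz":0,"turn":0,"fingers":-1},
  {"dx":0,"dy":0,"dz":0,"turn":0,"fingers":-1},
  {"dx":0,"dy":0,"dz":0,"turn":0,"fingers":-1},
])

```text
time: 36.5
tool_pos: [0.4925, 0.3618, 0.108]
tool_rot: [-0.053, 0.999, 0.0, -0.005]
contact_force: [-20.6, -1.3, 21.6]
width: 0.0042
grip_force: 82.2
```

```bash
python3 - <<'E'
from fit2 import *
s=manip.observe();im=manip.read_camera("wrist");cv2.imwrite("pics/w21raw.png",im)
print(s["tool_pos"],s["width"],s["grip_force"],s["contact_force"],s["ft_torque"])
x,y,z=s["tool_pos"]
for t in(34,22,12,2):
    T=np.tan(np.radians(t)); refine(im,s,[x+.015,y-.064,z+.005,-T,-T*.1],rng=16)
E
```

```text
[0.49250466 0.36176025 0.10796903] 0.00424553037500523 82.19268509361427 [-20.642257    -1.33185802  21.58654078] [-1.01076519  4.57738244 -0.62380528]
mid [0.4955 0.2896 0.1272] tilt 23.0 ax [-0.354  0.167  0.92 ] crown [0.5062 0.2846 0.0996] n 45 median 1.19 in2px 0.73
mid [0.4944 0.2939 0.1248] tilt 14.5 ax [-0.25  -0.004  0.968] crown [0.5019 0.294  0.0957] n 25 median 1.31 in2px 0.84
mid [0.4934 0.2925 0.1337] tilt 14.9 ax [-0.249  0.065  0.966] crown [0.5009 0.2905 0.1047] n 46 median 0.85 in2px 0.78
mid [0.5099 0.2974 0.1019] tilt 12.8 ax [-0.218 -0.042  0.975] crown [0.5165 0.2987 0.0726] n 13 median 1.72 in2px 0.54
```

Emit:
drive_tool([
  {"dx":0.003,"dy":0,"dz":-0.004,"turn":0,"fingers":-1},
  {"dx":0.003,"dy":0,"dz":-0.006,"turn":0,"fingers":-1},
  {"dx":0,"dy":0,"dz":-0.015,"turn":0,"fingers":-1},
  {"dx":0,"dy":0,"dz":-0.025,"turn":0,"fingers":-1},
  {"dx":0,"dy":0,"dz":-0.025,"turn":0,"fingers":-1},
  {"dx":0,"dy":0,"dz":-0.02,"turn":0,"fingers":-1},
  {"dx":0,"dy":0,"dz":-0.01,"turn":0,"fingers":-1},
  {"dx":0,"dy":0,"dz":0,"turn":0,"fingers":-1},
  {"dx":0,"dy":0,"dz":0,"turn":0,"fingers":-1},
  {"dx":0,"dy":0,"dz":0,"turn":0,"fingers":-1},
])

```text
time: 37.55
tool_pos: [0.4917, 0.3607, 0.2097]
tool_rot: [-0.052, 0.999, -0.001, -0.001]
contact_force: [-0.6, -0.7, -1.6]
width: 0.0033
grip_force: 29.6
```

```bash
python3 - <<'E'
from fit2 import *
s=manip.observe();im=manip.read_camera("wrist");cv2.imwrite("pics/w22raw.png",im)
print(s["tool_pos"],s["tool_rot"],s["width"],s["grip_force"],s["contact_force"],s["ft_torque"])
x,y,z=s["tool_pos"]
for a,b in((-.3,-.1),(-.25,0),(-.1,-.2),(-.2,.2)):
    refine(im,s,[x+.005,y-.068,z+.015,a,b],rng=16)
E
```

```text
[0.49165567 0.36074021 0.20969272] [-5.23369679e-02  9.98628823e-01 -5.67696703e-04 -9.96405122e-04] 0.003312753134247356 29.578863923088647 [-0.5546011  -0.66486186 -1.5771833 ] [ 0.06899229  0.02191971 -0.05037573]
mid [0.5026 0.2979 0.2227] tilt 19.8 ax [-0.286 -0.182  0.941] crown [0.5112 0.3034 0.1944] n 30 median 1.61 in2px 0.6
mid [0.5024 0.2941 0.2106] tilt 15.6 ax [-0.171  0.208  0.963] crown [0.5076 0.2879 0.1817] n 29 median 1.86 in2px 0.55
mid [0.4963 0.2983 0.2296] tilt 15.6 ax [-0.181 -0.199  0.963] crown [0.5018 0.3042 0.2007] n 27 median 1.94 in2px 0.52
mid [0.4992 0.2952 0.2252] tilt 17.2 ax [-0.109  0.274  0.955] crown [0.5025 0.287  0.1966] n 33 median 1.75 in2px 0.61
```

Emit:
drive_tool([
  {"dx":0,"dy":-0.02,"dz":0,"turn":0,"fingers":-1},
  {"dx":0.001,"dy":-0.045,"dz":0,"turn":0,"fingers":-1},
  {"dx":0.001,"dy":-0.048,"dz":0,"turn":0,"fingers":-1},
  {"dx":0.001,"dy":-0.048,"dz":0,"turn":0,"fingers":-1},
  {"dx":0,"dy":-0.048,"dz":0,"turn":0,"fingers":-1},
  {"dx":0,"dy":-0.048,"dz":0,"turn":0,"fingers":-1},
  {"dx":0,"dy":-0.045,"dz":0.02,"turn":0,"fingers":-1},
  {"dx":0,"dy":-0.03,"dz":0.03,"turn":0,"fingers":-1},
  {"dx":0,"dy":0,"dz":0.04,"turn":0,"fingers":-1},
  {"dx":0,"dy":0,"dz":0.03,"turn":0,"fingers":-1},
])

```text
time: 38.6
tool_pos: [0.5227, 0.0294, 0.0887]
tool_rot: [-0.051, 0.999, 0.0, -0.001]
contact_force: [-0.7, 0.3, -1.7]
width: 0.0033
grip_force: 29.8
```

```bash
python3 - <<'E'
from fit2 import *
s=manip.observe();im=manip.read_camera("wrist");cv2.imwrite("pics/w23raw.png",im)
print(s["tool_pos"],s["width"],s["grip_force"],s["contact_force"],s["ft_torque"])
x,y,z=s["tool_pos"]
for a,b in((-.3,-.2),(-.25,0),(-.1,-.2),(-.4,-.1)):
    refine(im,s,[x+.009,y-.064,z,a,b],rng=16)
E
```

```text
[0.52268408 0.02939346 0.08866126] 0.003286593371193917 29.79823302361183 [-0.7216249   0.32091253 -1.71411641] [0.10128957 0.04257895 0.02926327]
mid [ 0.5345 -0.0305  0.0879] tilt 19.5 ax [-0.233 -0.24   0.942] crown [ 0.5415 -0.0233  0.0596] n 46 median 0.64 in2px 0.76
mid [ 0.5345 -0.0301  0.0889] tilt 20.1 ax [-0.231 -0.255  0.939] crown [ 0.5414 -0.0225  0.0607] n 45 median 0.93 in2px 0.76
mid [ 0.5345 -0.0301  0.0889] tilt 20.0 ax [-0.229 -0.255  0.94 ] crown [ 0.5413 -0.0224  0.0607] n 45 median 0.95 in2px 0.73
mid [ 0.5344 -0.0299  0.0895] tilt 20.9 ax [-0.246 -0.259  0.934] crown [ 0.5418 -0.0222  0.0615] n 44 median 0.89 in2px 0.82
```

Emit:
drive_tool([
  {"dx":0,"dy":0,"dz":0.02,"turn":0,"fingers":-1},
  {"dx":0,"dy":0,"dz":0.015,"turn":0,"fingers":-1},
  {"dx":0,"dy":0,"dz":0.006,"turn":0,"fingers":-1},
  {"dx":0,"dy":0,"dz":0.003,"turn":0,"fingers":-1},
  {"dx":0,"dy":0,"dz":0.002,"turn":0,"fingers":-1},
  {"dx":0,"dy":0,"dz":0.002,"turn":0,"fingers":-1},
  {"dx":0,"dy":0,"dz":0.002,"turn":0,"fingers":-1},
  {"dx":0,"dy":0,"dz":0.002,"turn":0,"fingers":-1},
  {"dx":0,"dy":0,"dz":0.002,"turn":0,"fingers":-1},
  {"dx":0,"dy":0,"dz":0,"turn":0,"fingers":-1},
], grip_force=20)

```text
time: 39.65
tool_pos: [0.5247, 0.0309, 0.0375]
tool_rot: [-0.053, 0.999, 0.0, 0.001]
contact_force: [0.7, 3.1, 3.9]
width: 0.003
grip_force: 36.2
```

Emit:
drive_tool([
  {"dx":0,"dy":0,"dz":0.002,"turn":0,"fingers":-1},
  {"dx":0,"dy":0,"dz":0.002,"turn":0,"fingers":-1},
  {"dx":0,"dy":0,"dz":0,"turn":0,"fingers":-0.92},
  {"dx":0,"dy":0,"dz":0,"turn":0,"fingers":-0.9},
  {"dx":0,"dy":0,"dz":0,"turn":0,"fingers":-0.88},
  {"dx":0,"dy":0,"dz":0,"turn":0,"fingers":-0.85},
  {"dx":0,"dy":0,"dz":0,"turn":0,"fingers":-0.8},
  {"dx":0,"dy":0,"dz":0,"turn":0,"fingers":-0.7},
  {"dx":0,"dy":0,"dz":0,"turn":0,"fingers":-0.55},
  {"dx":0,"dy":0,"dz":0,"turn":0,"fingers":-0.45},
])

```text
time: 40.65
tool_pos: [0.5237, 0.0305, 0.033]
tool_rot: [-0.052, 0.999, -0.0, -0.0]
contact_force: [-0.6, -0.0, -0.6]
width: 0.0234
grip_force: 0.0
```

```bash
python3 - <<'E'
from fit2 import *
s=manip.observe();im=manip.read_camera("wrist");cv2.imwrite("pics/w24raw.png",im)
print(s["time"],s["tool_pos"],s["tool_rot"],s["width"],s["contact_force"])
for a,b in((-.2,-.2),(0,0),(-.1,0)): refine(im,s,[.536,-.035,.031,a,b],rng=16)
refine(im,s,[.536,-.035,.03,0,0],level=True)
E
```

```text
40.65 [0.5237177  0.03048394 0.03298866] [-5.22596041e-02  9.98633484e-01 -1.51572160e-04 -2.73605386e-04] 0.02338303865505779 [-0.64289377 -0.02847351 -0.5797712 ]
mid [ 0.5469 -0.043   0.0138] tilt 11.9 ax [-0.19   0.079  0.979] crown [ 0.5526 -0.0454 -0.0156] n 43 median 2.27 in2px 0.47
mid [ 0.5392 -0.0309  0.0299] tilt 1.6 ax [0.027 0.007 1.   ] crown [ 5.384e-01 -3.110e-02 -1.000e-04] n 49 median 1.66 in2px 0.65
mid [ 0.54   -0.0311  0.0295] tilt 2.5 ax [0.024 0.037 0.999] crown [ 5.393e-01 -3.220e-02 -5.000e-04] n 47 median 1.34 in2px 0.66
mid [ 0.539 -0.031  0.03 ] tilt 0.0 ax [0. 0. 1.] crown [ 0.539 -0.031  0.   ] n 48 median 1.18 in2px 0.67
```

Emit:
drive_tool([
  {"dx":0,"dy":0.006,"dz":0,"turn":0,"fingers":-0.4},
  {"dx":-0.009,"dy":0.001,"dz":0,"turn":0,"fingers":-0.4},
  {"dx":0,"dy":0,"dz":0.004,"turn":0,"fingers":-0.4},
  {"dx":0,"dy":0,"dz":0.003,"turn":0,"fingers":-0.4},
  {"dx":0,"dy":0,"dz":0,"turn":0,"fingers":-0.6},
  {"dx":0,"dy":0,"dz":0,"turn":0,"fingers":-0.75},
  {"dx":0,"dy":0,"dz":0,"turn":0,"fingers":-0.85},
  {"dx":0,"dy":0,"dz":0,"turn":0,"fingers":-0.92},
  {"dx":0,"dy":0,"dz":0,"turn":0,"fingers":-1},
  {"dx":0,"dy":0,"dz":0,"turn":0,"fingers":-1},
], grip_force=25)

```text
time: 41.7
tool_pos: [0.5324, 0.0385, 0.0264]
tool_rot: [-0.052, 0.999, -0.0, 0.0]
contact_force: [-0.5, -1.6, 0.2]
width: 0.0035
grip_force: 23.9
```

```bash
python3 - <<'E'
from fit2 import *
s=manip.observe();im=manip.read_camera("wrist");cv2.imwrite("pics/w25raw.png",im)
print(s["time"],s["tool_pos"],s["width"],s["grip_force"],s["contact_force"])
for a,b in((0,0),(0,-.2)): refine(im,s,[.539,-.031,.030,a,b],rng=12)
E
```

```text
41.7 [0.53236732 0.03849314 0.02635449] 0.0034683415310079744 23.912281851517037 [-0.45107973 -1.62166873  0.20338279]
mid [ 0.5439 -0.0276  0.0327] tilt 1.1 ax [ 0.016 -0.011  1.   ] crown [ 0.5435 -0.0272  0.0027] n 45 median 1.46 in2px 0.6
mid [ 0.5455 -0.0325  0.0247] tilt 3.5 ax [0.018 0.058 0.998] crown [ 0.545  -0.0343 -0.0052] n 44 median 1.56 in2px 0.57
```

Emit:
drive_tool([
  {"dx":0,"dy":0,"dz":-0.005,"turn":0,"fingers":-1},
  {"dx":0,"dy":0,"dz":-0.015,"turn":0,"fingers":-1},
  {"dx":0,"dy":0,"dz":-0.03,"turn":0,"fingers":-1},
  {"dx":0,"dy":0,"dz":-0.04,"turn":0,"fingers":-1},
  {"dx":0,"dy":0,"dz":-0.03,"turn":0,"fingers":-1},
  {"dx":0,"dy":0,"dz":-0.02,"turn":0,"fingers":-1},
  {"dx":0.005,"dy":-0.02,"dz":0,"turn":0,"fingers":-1},
  {"dx":0.008,"dy":-0.038,"dz":0,"turn":0,"fingers":-1},
  {"dx":0.008,"dy":-0.04,"dz":0,"turn":0,"fingers":-1},
  {"dx":0.008,"dy":-0.04,"dz":0,"turn":0,"fingers":-1},
])

```text
time: 42.75
tool_pos: [0.5174, -0.1025, 0.1664]
tool_rot: [-0.053, 0.999, 0.0, 0.0]
contact_force: [0.6, 0.3, -0.9]
width: 0.0034
grip_force: 25.2
```

Emit:
drive_tool([
  {"dx":0.008,"dy":-0.04,"dz":0,"turn":0,"fingers":-1},
  {"dx":0.008,"dy":-0.032,"dz":0,"turn":0,"fingers":-1},
  {"dx":0,"dy":-0.015,"dz":0,"turn":0,"fingers":-1},
  {"dx":0,"dy":0,"dz":0,"turn":0,"fingers":-1},
  {"dx":0,"dy":0,"dz":0.01,"turn":0,"fingers":-1},
  {"dx":0,"dy":0,"dz":0.015,"turn":0,"fingers":-1},
  {"dx":0,"dy":0,"dz":0.01,"turn":0,"fingers":-1},
  {"dx":0,"dy":0,"dz":0.005,"turn":0,"fingers":-1},
  {"dx":0,"dy":0,"dz":0,"turn":0,"fingers":-1},
  {"dx":0,"dy":0,"dz":0,"turn":0,"fingers":-1},
])

```text
time: 43.75
tool_pos: [0.5112, -0.1895, 0.1264]
tool_rot: [-0.053, 0.999, -0.0, 0.0]
contact_force: [0.4, -1.1, -0.5]
width: 0.003
grip_force: 25.2
```

```bash
python3 - <<'E'
from fit2 import *
s=manip.observe();im=manip.read_camera("wrist");cv2.imwrite("pics/w26raw.png",im)
print(s["time"],s["tool_pos"],s["width"],s["grip_force"],s["contact_force"])
x,y,z=s["tool_pos"]
for a,b in((0,-.2),(-.1,-.2),(0,0)): refine(im,s,[x+.007,y-.062,z-.01,a,b],rng=15)
E
```

```text
43.75 [ 0.51124968 -0.18949872  0.12637106] 0.0029657302096593096 25.247827737475745 [ 0.40682743 -1.05154996 -0.52076532]
mid [ 0.5238 -0.2527  0.106 ] tilt 11.7 ax [ 0.041 -0.198  0.979] crown [ 0.5225 -0.2468  0.0766] n 47 median 0.9 in2px 0.77
mid [ 0.5223 -0.2541  0.1006] tilt 8.6 ax [-0.056 -0.138  0.989] crown [ 0.524 -0.25   0.071] n 49 median 2.16 in2px 0.49
mid [ 0.5213 -0.2523  0.1033] tilt 7.1 ax [ 0.    -0.124  0.992] crown [ 0.5213 -0.2486  0.0735] n 48 median 1.22 in2px 0.71
```

Emit:
drive_tool([
  {"dx":0.0025,"dy":0,"dz":0.003,"turn":0,"fingers":-1},
  {"dx":0.0025,"dy":0,"dz":0.003,"turn":0,"fingers":-1},
  {"dx":0,"dy":0,"dz":0.002,"turn":0,"fingers":-1},
  {"dx":0,"dy":0,"dz":0.002,"turn":0,"fingers":-1},
  {"dx":0,"dy":0,"dz":0.002,"turn":0,"fingers":-1},
  {"dx":0,"dy":0,"dz":0.002,"turn":0,"fingers":-1},
  {"dx":0,"dy":0,"dz":0.002,"turn":0,"fingers":-1},
  {"dx":0,"dy":0,"dz":0.002,"turn":0,"fingers":-1},
  {"dx":0,"dy":0,"dz":0,"turn":0,"fingers":-1},
  {"dx":0,"dy":0,"dz":0,"turn":0,"fingers":-1},
], grip_force=20)

```text
time: 44.8
tool_pos: [0.5061, -0.1905, 0.1082]
tool_rot: [-0.052, 0.999, -0.0, 0.0]
contact_force: [0.6, -0.7, -0.7]
width: 0.0034
grip_force: 24.7
```

```bash
python3 - <<'E'
from fit2 import *
s=manip.observe();im=manip.read_camera("wrist");cv2.imwrite("pics/w27raw.png",im)
print(s["time"],s["tool_pos"],s["width"],s["grip_force"],s["contact_force"],s["ft_torque"])
x,y,z=s["tool_pos"]
for a,b in((0,-.2),(0,-.1)): refine(im,s,[x+.01,y-.062,z-.014,a,b],rng=15)
E
```

```text
44.8 [ 0.50608232 -0.19048983  0.10818396] 0.003429405614213533 24.724401592975482 [ 0.5668255  -0.69833446 -0.67643577] [-0.05714849 -0.00329103 -0.02162729]
mid [ 0.5174 -0.2539  0.0952] tilt 9.2 ax [ 0.061 -0.148  0.987] crown [ 0.5156 -0.2495  0.0656] n 48 median 0.84 in2px 0.71
mid [ 0.5189 -0.2553  0.0923] tilt 7.8 ax [ 0.054 -0.124  0.991] crown [ 0.5173 -0.2516  0.0626] n 47 median 1.09 in2px 0.81
```

Emit:
drive_tool([
  {"dx":0,"dy":0,"dz":0.002,"turn":0,"fingers":-1},
  {"dx":0,"dy":0,"dz":0.002,"turn":0,"fingers":-1},
  {"dx":0,"dy":0,"dz":0.002,"turn":0,"fingers":-1},
  {"dx":0,"dy":0,"dz":0.002,"turn":0,"fingers":-1},
  {"dx":0,"dy":0.001,"dz":0.002,"turn":0,"fingers":-1},
  {"dx":0,"dy":0.001,"dz":0.002,"turn":0,"fingers":-1},
  {"dx":0,"dy":0.001,"dz":0.002,"turn":0,"fingers":-1},
  {"dx":0,"dy":0.001,"dz":0.001,"turn":0,"fingers":-1},
  {"dx":0,"dy":0,"dz":0,"turn":0,"fingers":-1},
  {"dx":0,"dy":0,"dz":0,"turn":0,"fingers":-1},
])

```text
time: 45.85
tool_pos: [0.5056, -0.1863, 0.0932]
tool_rot: [-0.052, 0.999, 0.0, 0.0]
contact_force: [-0.0, 0.2, -0.0]
width: 0.0031
grip_force: 26.8
```

```bash
python3 - <<'E'
from fit2 import *
s=manip.observe();im=manip.read_camera("wrist");cv2.imwrite("pics/w28raw.png",im)
print(s["time"],s["tool_pos"],s["width"],s["grip_force"],s["contact_force"],s["ft_torque"])
for a,b in((0,-.15),(0,-.05)): refine(im,s,[.517,-.252,.09,a,b],rng=15)
E
```

```text
45.85 [ 0.50560961 -0.1863414   0.0932441 ] 0.003060374537796569 26.772947557037696 [-0.03856327  0.22952615 -0.02965395] [-0.10619648 -0.00317074 -0.04123631]
mid [ 0.5173 -0.2536  0.0874] tilt 4.2 ax [ 0.066 -0.03   0.997] crown [ 0.5153 -0.2526  0.0575] n 46 median 1.47 in2px 0.72
mid [ 0.5172 -0.2534  0.0876] tilt 4.2 ax [ 0.065 -0.034  0.997] crown [ 0.5153 -0.2524  0.0576] n 46 median 1.43 in2px 0.67
```

Emit:
drive_tool([
  {"dx":0,"dy":0.001,"dz":0.0015,"turn":0,"fingers":-1},
  {"dx":0,"dy":0.001,"dz":0.0015,"turn":0,"fingers":-1},
  {"dx":0,"dy":0.001,"dz":0.0015,"turn":0,"fingers":-1},
  {"dx":0,"dy":0.001,"dz":0.0015,"turn":0,"fingers":-1},
  {"dx":0,"dy":0.0005,"dz":0.0015,"turn":0,"fingers":-1},
  {"dx":0,"dy":0,"dz":0.0015,"turn":0,"fingers":-1},
  {"dx":0,"dy":0,"dz":0.001,"turn":0,"fingers":-1},
  {"dx":0,"dy":0,"dz":0.001,"turn":0,"fingers":-1},
  {"dx":0,"dy":0,"dz":0,"turn":0,"fingers":-1},
  {"dx":0,"dy":0,"dz":0,"turn":0,"fingers":-1},
])

```text
time: 46.9
tool_pos: [0.505, -0.1818, 0.0821]
tool_rot: [-0.052, 0.999, 0.0, -0.0]
contact_force: [0.1, -0.1, 0.0]
width: 0.0029
grip_force: 31.0
```

```bash
python3 - <<'E'
from fit2 import *
s=manip.observe();im=manip.read_camera("wrist");cv2.imwrite("pics/w29raw.png",im)
print(s["time"],s["tool_pos"],s["width"],s["grip_force"],s["contact_force"],s["ft_torque"])
for a,b in((0,-.1),(0,0)): refine(im,s,[.517,-.251,.088,a,b],rng=15)
E
```

```text
46.9 [ 0.50496272 -0.18180674  0.08212916] 0.002902002959393002 31.01608319208026 [ 0.13812505 -0.13699999  0.01891528] [-0.13028894  0.02252256 -0.03727659]
mid [ 0.516  -0.2493  0.0853] tilt 2.4 ax [0.041 0.007 0.999] crown [ 0.5148 -0.2495  0.0553] n 44 median 1.58 in2px 0.68
mid [ 0.5168 -0.2493  0.086 ] tilt 1.7 ax [ 0.029 -0.005  1.   ] crown [ 0.5159 -0.2491  0.056 ] n 45 median 1.7 in2px 0.53
```

Level and centred; press slightly, release, retreat.

Emit:
drive_tool([
  {"dx":0,"dy":0,"dz":0.0015,"turn":0,"fingers":-1},
  {"dx":0,"dy":0,"dz":0.0015,"turn":0,"fingers":-1},
  {"dx":0,"dy":0,"dz":0,"turn":0,"fingers":-0.92},
  {"dx":0,"dy":0,"dz":0,"turn":0,"fingers":-0.9},
  {"dx":0,"dy":0,"dz":0,"turn":0,"fingers":-0.87},
  {"dx":0,"dy":0,"dz":0,"turn":0,"fingers":-0.83},
  {"dx":0,"dy":0,"dz":0,"turn":0,"fingers":-0.75},
  {"dx":0,"dy":0,"dz":0,"turn":0,"fingers":-0.6},
  {"dx":0,"dy":0,"dz":0,"turn":0,"fingers":-0.5},
  {"dx":0,"dy":0,"dz":0,"turn":0,"fingers":-0.4},
])

```text
time: 47.95
tool_pos: [0.505, -0.1819, 0.079]
tool_rot: [-0.052, 0.999, 0.0, -0.0]
contact_force: [-0.4, -0.5, 0.2]
width: 0.0254
grip_force: 0.0
```

Emit:
drive_tool([
  {"dx":0,"dy":0,"dz":0,"turn":0,"fingers":-0.4},
  {"dx":0,"dy":0,"dz":-0.01,"turn":0,"fingers":-0.4},
  {"dx":0,"dy":0,"dz":-0.02,"turn":0,"fingers":-0.4},
  {"dx":0,"dy":0,"dz":-0.04,"turn":0,"fingers":-0.4},
  {"dx":0,"dy":0,"dz":-0.05,"turn":0,"fingers":-0.4},
  {"dx":0,"dy":0,"dz":-0.03,"turn":0,"fingers":-0.4},
  {"dx":0,"dy":0,"dz":0,"turn":0,"fingers":-0.4},
  {"dx":0,"dy":0,"dz":0,"turn":0,"fingers":-0.4},
  {"dx":0,"dy":0,"dz":0,"turn":0,"fingers":-0.4},
  {"dx":0,"dy":0,"dz":0,"turn":0,"fingers":-0.4},
])

```text
time: 48.95
tool_pos: [0.5042, -0.1815, 0.2277]
tool_rot: [-0.052, 0.999, 0.001, -0.001]
contact_force: [-0.4, -0.3, -0.1]
width: 0.0256
grip_force: 0.0
```

```bash
python3 - <<'E'
from fit2 import *
s=manip.observe();im=manip.read_camera("wrist");cv2.imwrite("pics/w30raw.png",im)
print(s["time"],s["tool_pos"],s["width"],s["contact_force"])
for a,b in((0,-.1),(0,0)): q=refine(im,s,[.517,-.251,.086,a,b],rng=15)
E
```

```text
48.95 [ 0.50415604 -0.1814556   0.22773777] 0.02560325477668952 [-0.41811762 -0.27048428 -0.12510404]
mid [ 0.5173 -0.2497  0.083 ] tilt 1.9 ax [0.033 0.004 0.999] crown [ 0.5163 -0.2498  0.053 ] n 60 median 0.97 in2px 0.87
mid [ 0.5162 -0.2493  0.0855] tilt 3.5 ax [ 0.057 -0.023  0.998] crown [ 0.5145 -0.2486  0.0556] n 60 median 1.05 in2px 0.85
```

```bash
python3 -c "
from bench import manip
print(manip.close_job())"
```

```text
the job is handed in; nothing more can be done
None
```

I nested both rack covers mouth up on the third cover and handed the job in at about 49 s; my last camera fit puts the top cover level within about 3° and within about 2 mm of the stack's axis, but `close_job` returned no verdict, and one cover slipped from the gripper early on and came to rest against the white bowl before I picked it up again.

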